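# Raise one side of a microwave with a lever lifter and hold it

### The job

I want to slip anti-slip pads under the feet on the marked side of this microwave. Slide the lever lifter's toe squarely under the tape mark, with its foot plate flat on the shelf and the handle still up, then press the handle down until both feet on that side stand well over a centimetre clear of the shelf, and finish while still holding the handle down, with the microwave carried by the lifter alone on that side. Do not shove the microwave out of place, and leave the spice turntable, the two jars and the soy dish as they are.

Things in the scene. Friction and masses are not known exactly. Their poses are not given: they have to be found in the camera images.
- microwave: Grey microwave oven, 330 deep (own x, door at -165 with a handle 31 proud, back at +165), 440 wide (own y), 258 high, about 8.5 kg, loose. Origin on the shelf under its centre, z up. Four feet 18 tall, 28 across, centred 125 either way in x and 185 in y. Marked side panel: the face at y = -220. Lifted there, it tips about the feet at y = +185.
- lift_point (a point): Marked lift point: spot on the lower edge of the marked side panel, mid-depth, 18 above the shelf. An 18 wide strip of paper tape comes over the top edge and runs down the panel to it, ending in a downward arrow head. Axes as the microwave's: +y leads straight in under the flat underside, x runs along the edge. Nearest feet 125 aside. The toe is well seated with its nose 15 to 40 in.
- foot_front (a point): Centre of the underside of the marked side's front foot (door side); at shelf height when it stands.
- foot_rear (a point): Centre of the underside of the marked side's rear foot; at shelf height when it stands.
- lifter: Foot plate of the steel lever lifter, loose, 0.75 kg in all. Plate 165 x 70 x 5 thick, from 147 behind to 18 ahead of the pivot; origin on the shelf under the pivot, own x towards the toe, z up. Two ears (49 over their outsides) reach 44 high, 12 ahead of the pivot. Balances about 75 behind the pivot: pick up or slide it by the tube; the handle then stays at its upper stop.
- pivot (a point): Middle of the lever's pivot pin, 32 above the shelf; the pin runs along the lifter's y.
- nose (a point): Top middle of the toe's rounded nose bar (9 thick, 60 long across the lifter). Handle up: 60 ahead of the pivot and 10.5 above the shelf, so it passes under the oven with 7.5 to spare; the toe plate behind it is 60 wide and lower. Handle fully down: about 42 high.
- tube (a point): Point on the middle line of the handle's square steel tube (18 x 18), 115 from the pivot along the handle; handle up: 94 behind the pivot, 99 above the shelf. The tube runs straight back from the pivot, rising 0.62 rad (35.5 degrees) with the handle up.
- grip (a point): Middle of the black rubber hand grip (round, 26 thick, 120 long) at the handle's end, 240 from the pivot along the handle. Handle up: 195 behind the pivot, 171 above the shelf; fully down: 238 behind, 61 above. Far end 298 from the pivot.
- lever (a joint): Lever angle on the foot plate, rad: 0 handle up at its stop (as found), 0.5 fully down at its stop. A spring (0.5 to 0.75 N m) returns it up. The nose meets the oven at about 0.12; from there its weight takes 10 to 15 N more at the grip. Feet 10 mm clear at about 0.3, about 23 mm at the stop. Let go, it flies up and the oven drops.
- turntable: Clear plastic spice turntable, 224 across and 40 high with four small spice jars up to 138 high; bystander, origin on the shelf under its centre.
- jar_a: Empty glass shaker jar with steel twist cap, 48 across, 98 high; bystander, origin under its centre.
- jar_b: A second jar like it; bystander.
- dish: Shallow red ceramic soy dish, 90 across, 22 high; bystander, origin under its centre.

How it is judged (in metres and radians):
On the way, in this order (a step that is already met when the one before it is completed fails the run):
1. toe set with handle up and oven on its feet: nose 8-60 mm in from the panel, within 20 mm of the mark along the edge, lifter square within 0.2 rad, foot plate flat on the shelf (y of nose in the frame of lift_point between 0.008 and 0.06 m and x of nose in the frame of lift_point between -0.02 and 0.02 m and angle between the x axis of lifter and the y axis of microwave, either way round below 0.2 rad and height (world z) of each of lifter, foot_front, foot_rear below 0.004 m and angle between lifter's own z axis and vertical below 0.05 rad and value of joint lever below 0.1 rad), for 0.2 s.
2. the handle is pressed down and both feet on the marked side are more than 10 mm clear of the shelf (height (world z) of each of foot_front, foot_rear above 0.01 m and value of joint lever above 0.2 rad), for 0.2 s.
At the end, for the whole second after the job is handed in: Marked-side feet over 10 mm clear and at rest, carried by the lifter (over 20 N), fingers on it (over 2 N), not on the oven; nose 6-65 mm in, within 25 mm of the mark, lifter square within 0.25 rad, plate flat; oven moved under 40 mm, bystanders under 20 mm, jars upright (all of step 2 and contact force between the fingers and lifter above 2 N and contact force between lifter and microwave above 20 N and contact force between each of the fingers, the arm and microwave below 1 N and y of nose in the frame of lift_point between 0.006 and 0.065 m and x of nose in the frame of lift_point between -0.025 and 0.025 m and angle between the x axis of lifter and the y axis of microwave, either way round below 0.25 rad and height (world z) of lifter below 0.006 m and angle between lifter's own z axis and vertical below 0.08 rad and linear speed of microwave below 0.02 m/s and velocity of joint lever below 0.1 rad/s and distance of microwave from where it was at the start of the episode below 0.04 m and distance of each of turntable, jar_a, jar_b, dish from where it was at the start of the episode below 0.02 m and angle between each of jar_a, jar_b's own z axis and vertical below 0.2 rad); the arm keeps its last pose, push and grip.
It fails at once if the microwave is shoved 40 mm or more from its place (distance of microwave from where it was at the start of the episode above 0.04 m).
It fails at once if a bystander is pushed or knocked over (distance of any of turntable, jar_a, jar_b, dish from where it was at the start of the episode above 0.02 m or angle between any of jar_a, jar_b's own z axis and vertical above 0.3 rad).
It also fails if it takes over 46 s, if anything falls off the work surface, if the arm or the gripper's body presses on something with over 40 N, if the wrist force passes 120 N, or if a joint passes its speed limit or range.

### The arm

A 6-joint arm with a two-finger parallel gripper is mounted at the origin on the work surface. World frame = base frame: x ahead of the robot, y to its left, z up, the work surface at z = 0. Lengths are in mm, angles in rad, forces in N, time in s.
With the tool pointing down it reaches from about 400 to 925 mm from the base axis. Payload 12.5 kg.
Tool frame: the origin (TCP) lies between the finger pads; the fingertips stand 22 mm ahead of it and the grasp point (between the pads) lies 3 mm ahead of it; z points along the fingers, y is the direction in which the jaws open and shut (so a half turn about z gives the same grasp; the last joint's range is limited). The gripper opens to 95 mm and grips with 3 to 60 N. Pads are 20 mm wide; open, the fingers measure 119 mm over their backs; the gripper's body (75 mm by 180 mm) begins 59 mm behind the grasp point.
Start: joints at [1.014, 0.491, 1.559, -0, 1.092, -0.106], TCP at [272.291, 562.589, 202.461] pointing down, gripper open.
Joint ranges: [-3.1, 3.1], [-0.84, 2.19], [0.05, 2.79], [-1.13, 4.28], [0.06, 2.93], [-2.69, 2.69]. Speed limits (rad/s): [2.22, 2.22, 2.79, 3.14, 3.14, 3.14].

### API

Orientations are given as a 3x3 rotation matrix whose columns are the frame's x, y, z axes.
In Python, from cell import ctrl, vision gives the robot as it stands. The module is installed in compiled form; this text tells all that it offers.
- The arm moves only by the tool carry_out, never from a script. Its argument "steps" is text: rows parted by semicolons, each of 7 numbers parted by spaces: the gripper's target within -1 to 1 (shut at 1, half-way at 0, fully open at -1), then the shift along the tool's x, y, z in cm, then the turn, a rotation vector about the tool's x, y, z in rad. In form: grip x y z ax ay az; .... A call has exactly 5 rows; each row is the pose to reach, as a shift and turn from the pose measured when the call began, along the tool's axes at that moment; what a row does not reach only later rows make up. A row lasts 1/10 s, in which the tool goes at most 50 mm and 8.59 degrees, less where a joint would pass 70% of its speed; a pose out of reach is approached as far as the arm can. A call with a gripper value outside its range is refused whole. The fingers move at their own pace and stop on an object; "squeeze" is the grip in N (left out, the last holds). Time passes only in rows, so rows that repeat a pose let the fingers close, or fill a call up. It gives the time, the measured TCP pose, the force and the opening at its end, in the units of the state.
- ctrl.get_obs(): the state, without advancing time (a new reading comes with each control period).
- vision.camera(name): name is "scene" or "top"; returns (picture, depth): 480x640x3 uint8, red, green, blue; 480x640 float32, mm along the optical axis (not along the pixel's ray), 0 where there is no reading.
- vision.calibration(name): a dict with "fx", "fy", "cx", "cy" (pixels), "k1" (the pictures are not rectified: a ray, as slopes to the right and down, at radius r is drawn at 1 + k1 r^2 times it, then the intrinsics apply), "world_from_camera" (4x4, takes a point from camera to world coordinates). Camera axes: x right, y up, looking along -z (the intrinsics and any distortion apply to the point x, -y, -z); pixel columns grow to the right and rows downward; lengths in mm; the calibration is good to about 2 mm. A picture is of the moment at which its call begins. calibration takes no time and is no camera call.
- ctrl.finish_job(): hands the job in, once; it reports no verdict.
Trained networks look in the newest picture that a camera, given by its name, has taken for a name from the list of things; names that differ only in an ending like _2 or _b are one class to them, and where a whole thing is asked for, a point or a joint stands for the part that bears it (a point fixed in the world has none). Each returns a list of dicts, best first, with "score" (0 to 1); they miss things now and then, are a little off and sometimes report something else, mostly with a low value. They report only what shows in the picture. A call takes as long as a camera call.
- vision.spot_in(camera, name): "at" ([column, row] in pixels, amid what is visible of it).
- vision.spot_point(camera, name): "at" ([column, row] in pixels: a listed point, or the origin of a listed thing).
The state is a dict: "t": time; "joint_pos": joint angles; "joint_velocities": joint speeds; "joint_torque": joint torques, N m; "tcp_pos": TCP position; "ee_rot": TCP orientation; "wrist_force": force on the tool from outside, world axes, zero at the start; "wrist_torque": the same for the moment, N m; "width": opening from 0.0 (shut) to 1.0 (fully open).
Only numpy, scipy, OpenCV 4.12 (cv2) and the standard library are available. Lean on these libraries where they do the work, as an engineer would, in place of code of your own. Each camera call takes 0.05 s, during which the arm holds its last target.

## Working session

There is one attempt and no reset: what is moved stays moved. The work goes in short steps, Python scripts to look and compute and a tool call to move; the robot and the scene stay as the last step left them, time stands still between calls to the robot, and variables do not carry over. Pictures are saved under pics/ and viewed, and the job is handed in when it is done.

Besides the shell and the picture viewer there is one more tool, called after ">>>" as name(argument=value, ...), one argument or row to a line, values as JSON. carry_out: Moves the arm, as the interface text tells. Its arguments: {"type":"object","properties":{"steps":{"type":"string"},"squeeze":{"type":"number"}},"required":["steps"]}

```bash
mkdir -p pics; ls; cat > h.py <<'E'
import numpy as np, cv2
from cell import ctrl, vision
def px2ray(c,uv):
    k=vision.calibration(c)
    xd=(uv[0]-k['cx'])/k['fx']; yd=(uv[1]-k['cy'])/k['fy']
    x,y=xd,yd
    for _ in range(20):
        f=1+k['k1']*(x*x+y*y); x,y=xd/f,yd/f
    return np.array([x,-y,-1.0]),np.array(k['world_from_camera'])
def at_z(c,uv,z):
    d,T=px2ray(c,uv); d=T[:3,:3]@d; o=T[:3,3]
    return o+d*(z-o[2])/d[2]
def at_depth(c,uv,dep):
    d,T=px2ray(c,uv); return T[:3,:3]@(d*dep)+T[:3,3]
def proj(c,P):
    k=vision.calibration(c);T=np.linalg.inv(np.array(k['world_from_camera']))
    p=T[:3,:3]@np.array(P)+T[:3,3]; x=p[0]/-p[2];y=-p[1]/-p[2]
    f=1+k['k1']*(x*x+y*y); return np.array([k['cx']+k['fx']*x*f,k['cy']+k['fy']*y*f])
def save(n,img): cv2.imwrite('pics/'+n+'.png',cv2.cvtColor(img,cv2.COLOR_RGB2BGR))
E
python3 - <<'E'
from h import *
np.set_printoptions(precision=1,suppress=True)
D={}
for c in ['scene','top']:
    im,d=vision.camera(c); save(c+'0',im); np.save(c+'0.npy',d)
    for n in ['lift_point','foot_front','foot_rear','pivot','nose','tube','grip','lifter','microwave','turntable','jar_a','dish']:
        r=vision.spot_point(c,n)
        print(c,n,[(round(a['score'],2),np.round(a['at'],1)) for a in r[:3]])
print(ctrl.get_obs())
for c in ['scene','top']: print(vision.calibration(c))
E
```

```text
pics
scene lift_point [(0.75, array([415.1, 283.4]))]
scene foot_front [(0.55, array([434.1, 254. ]))]
scene foot_rear [(0.84, array([424.6, 329.1]))]
scene pivot [(0.71, array([354.6, 233.8])), (0.22, array([211.5, 246.6]))]
scene nose [(0.58, array([375.5, 241. ]))]
scene tube [(0.75, array([320.9, 214.3])), (0.45, array([416., 284.]))]
scene grip [(0.89, array([282.8, 192.2]))]
scene lifter [(0.81, array([354.5, 246.4])), (0.39, array([317.5, 216.2]))]
scene microwave [(0.33, array([415. , 286.4]))]
scene turntable [(0.85, array([180.9, 215.7]))]
scene jar_a [(0.92, array([270. , 309.6])), (0.75, array([321. , 321.5]))]
scene dish [(0.89, array([212.8, 247.8]))]
top lift_point [(0.86, array([222. , 247.3])), (0.57, array([424.8, 249.1]))]
top foot_front [(0.59, array([211.7, 296.6]))]
top foot_rear [(0.95, array([211. , 206.8])), (0.54, array([345.5, 192.6]))]
top pivot [(0.73, array([292.4, 291.5])), (0.44, array([368.1, 274.1])), (0.23, array([220. , 251.4]))]
top nose [(0.97, array([271.7, 295.7])), (0.56, array([477.9, 274.4]))]
top tube [(0.61, array([324.9, 284.9]))]
top gri
[... 683 characters left out ...]
]), 'wrist_torque': array([0., 0., 0.]), 'width': 1.002488563948846}
{'fx': 536.8654496089932, 'fy': 536.8654496089932, 'cx': 321.9783202560576, 'cy': 232.62880635198707, 'k1': -0.135808030881735, 'world_from_camera': array([[  -0.3,   -0.7,    0.7, 1509.6],
       [   1. ,   -0.2,    0.2,  224.7],
       [  -0. ,    0.7,    0.7, 1090. ],
       [   0. ,    0. ,    0. ,    1. ]])}
{'fx': 545.5642812786672, 'fy': 545.5642812786672, 'cx': 316.4705936833185, 'cy': 241.95886665952187, 'k1': -0.11049804445722741, 'world_from_camera': array([[   0. ,    1. ,   -0.2,  354.6],
       [  -1. ,    0. ,    0. ,  -60.2],
       [   0. ,    0.2,    1. , 1504.6],
       [   0. ,    0. ,    0. ,    1. ]])}
```

View pics/scene0.png

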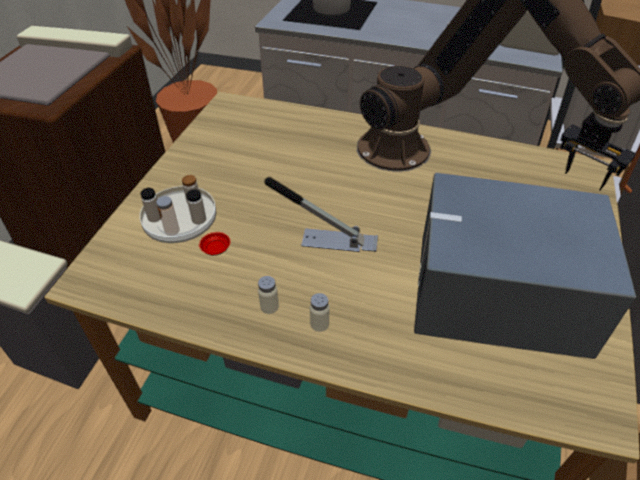

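View pics/top0.png

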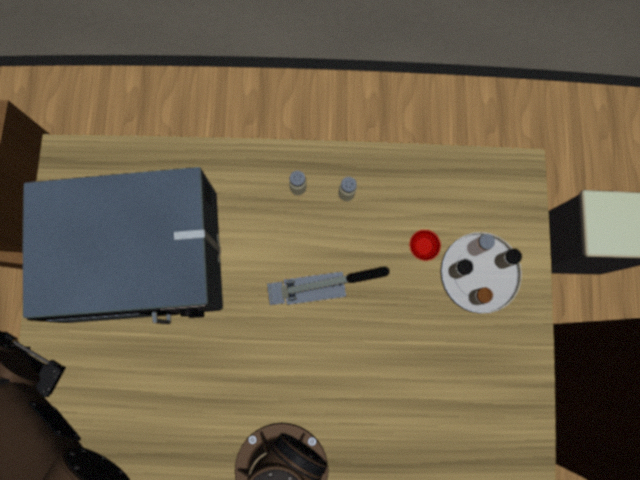

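```bash
python3 - <<'E'
from h import *
np.set_printoptions(precision=1,suppress=True)
for c,L in {'scene':dict(lift=(415.1,283.4,18),ff=(434,254,0),fr=(424.6,329.1,0),pivot=(354.6,233.8,32),nose=(375.5,241,10.5),tube=(320.9,214.3,99),grip=(282.8,192.2,171),lifter=(354.5,246.4,0),tt=(180.9,215.7,0),ja=(270,309.6,0),jb=(321,321.5,0),dish=(212.8,247.8,0)),
 'top':dict(lift=(222,247.3,18),ff=(211.7,296.6,0),fr=(211,206.8,0),pivot=(292.4,291.5,32),nose=(271.7,295.7,10.5),tube=(324.9,284.9,99),grip=(367.7,274.3,171),lifter=(288.6,293.4,0),tt=(476.1,273.8,0),ja=(297.2,185.2,0),jb=(346.1,195.1,0),dish=(423,243.5,0))}.items():
  for n,v in L.items(): print(c,n,at_z(c,v[:2],v[2]))
E
```

```text
scene lift [589.2 183.1  18. ]
scene ff [453.3 213.3   0. ]
scene fr [711.1 232.3   0. ]
scene pivot [473.7 -11.6  32. ]
scene nose [462.8  47.2  10.5]
scene tube [ 494.3 -103.3   99. ]
scene grip [ 516.4 -201.1  171. ]
scene lifter [490.8  -5.9   0. ]
scene tt [ 523.4 -536.5    0. ]
scene ja [ 767.9 -151.8    0. ]
scene jb [764.1 -17.8   0. ]
scene dish [ 615.3 -385.1    0. ]
top lift [592.  183.3  18. ]
top ff [456.4 207.1   0. ]
top fr [710.2 224.3   0. ]
top pivot [474.8 -15.9  32. ]
top nose [463.4  40.9  10.5]
top tube [ 488.8 -101.2   99. ]
top grip [ 511.1 -203.9  171. ]
top lifter [471.9  -4.6   0. ]
top tt [ 540.7 -528.9    0. ]
top ja [780.7 -18.    0. ]
top jb [ 756.  -158.1    0. ]
top dish [ 622.7 -377.9    0. ]
```

```bash
python3 - <<'E'
from h import *
np.set_printoptions(precision=3,suppress=True)
def cloud(c):
    d=np.load(c+'0.npy'); k=vision.calibration(c)
    v,u=np.mgrid[0:480,0:640]
    pts=cv2.undistortPoints(np.stack([u,v],-1).reshape(-1,1,2).astype(np.float64),np.array([[k['fx'],0,k['cx']],[0,k['fy'],k['cy']],[0,0,1]]),np.array([k['k1'],0,0,0,0])).reshape(480,640,2)
    P=np.stack([pts[...,0]*d,-pts[...,1]*d,-d],-1); T=np.array(k['world_from_camera'])
    W=P@T[:3,:3].T+T[:3,3]; W[d==0]=np.nan; return W
for c in ['scene','top']:
    W=cloud(c); z=W[...,2]
    m=(abs(z-258)<10)&(W[...,1]>120)&(W[...,0]>380)&(W[...,0]<820)&(W[...,1]<700)
    m=cv2.erode(m.astype(np.uint8),np.ones((3,3)))
    n,l,s,_=cv2.connectedComponentsWithStats(m); m=l==1+np.argmax(s[1:,4])
    p=W[m][:,:2].astype(np.float32); r=cv2.minAreaRect(p); print(c,'oven',r,np.median(W[m][:,2])); print(cv2.boxPoints(r))
    # side-edge (low y) fit: per x bin, min y
    xs=np.arange(440,740,15); e=[(x,np.percentile(p[(abs(p[:,0]-x)<8)][:,1],1)) for x in xs if (abs(p[:,0]-x)<8).sum()>30]
    e=np.array(e); print('edge slope',np.polyfit(e[:,0],e[:,1],1), np.polyval(np.polyfit(e[:,0],e[:,1],1),590))
    # handle: points z>40 in lifter region
    m=(z>50)&(z<200)&(W[...,0]>440)&(W[...,0]<560)&(W[...,1]>-280)&(W[...,1]<20)
    q=W[m]; print(len(q)); 
    L=cv2.fitLine(q[:,:2].astype(np.float32),cv2.DIST_HUBER,0,.01,.01).ravel(); print('handle',L,'x at y=-104',L[2]+L[0]/L[1]*(-104-L[3]))
    for y in range(-240,0,20):
        s=q[abs(q[:,1]-y)<8]
        if len(s): print(y,len(s),np.median(s,0),end=';')
    m=(abs(z-5)<5)&(W[...,0]>440)&(W[...,0]<560)&(W[...,1]>-280)&(W[...,1]<80)
    print()
E
```

```text
scene oven ((562.1289672851562, 406.60272216796875), (328.8529357910156, 435.3340759277344), 6.557809352874756) 257.23611326695004
[[373.919 604.067]
 [423.637 171.581]
 [750.338 209.138]
 [700.621 641.624]]
edge slope [  0.1   137.552] 196.31977469078586
812
handle [   0.186   -0.983  504.364 -137.114] x at y=-104 498.0895
-240 13 [ 524.402 -237.255  196.042];-220 62 [ 519.945 -219.092  192.033];-200 74 [ 515.776 -200.51   178.325];-180 71 [ 512.992 -179.264  164.959];-160 73 [ 507.491 -160.239  147.91 ];-140 66 [ 504.177 -140.544  131.56 ];-120 62 [ 500.055 -119.177  115.562];-100 62 [ 497.25  -100.154  102.507];-80 59 [493.129 -80.187  87.861];-60 60 [491.055 -60.169  72.936];-40 45 [487.252 -40.165  59.825];-20 13 [483.752 -24.58   52.889];
top oven ((559.2120361328125, 405.0889892578125), (330.50909423828125, 437.28997802734375), 6.364562034606934) 258.5576721374889
[[370.738 604.067]
 [419.214 169.472]
 [747.686 206.111]
 [699.21  640.706]]
edge slope [  0.111 128.458] 193.8499458829263
732
handle [   0.157   -0.988  498.074 -129.287] x at y=-104 494.06546
-240 4 [ 505.873 -234.414  198.968];-220 56 [ 511.428 -218.008  193.953];-200 78 [ 509.586 -200.673  182.214];-180 74 [ 506.144 -180.314  167.319];-160 65 [ 502.884 -159.762  153.339];-140 54 [ 500.786 -140.3    136.525];-120 48 [ 497.282 -119.997  122.253];-100 47 [ 493.096 -100.812  106.721];-80 45 [490.83  -78.732  92.345];-60 50 [486.99  -60.117  77.066];-40 43 [484.452 -39.477  64.121];-20 18 [481.266 -23.082  53.489];
```

```bash
cat >> h.py <<'E'
from scipy.spatial.transform import Rotation as R
def Rtool(yaw,pitch=0.0):
    # tool y (jaws) along world dir angle yaw; z down, tilted about tool y by pitch
    y=np.array([np.cos(yaw),np.sin(yaw),0]); z=np.array([0,0,-1.]); x=np.cross(y,z)
    return np.stack([x,y,z],1)@R.from_euler('y',pitch).as_matrix()
def row(p,Rt=None,obs=None):
    o=obs or ctrl.get_obs(); R0=np.array(o['ee_rot']); s=R0.T@(np.array(p,float)-np.array(o['tcp_pos']))/10
    r=R.from_matrix(R0.T@(R0 if Rt is None else Rt)).as_rotvec()
    print('shift cm',np.round(s,2),'turn',np.round(r,3))
E
python3 - <<'E'
from h import *
o=ctrl.get_obs(); print(np.round(o['ee_rot'],3), o['t'])
Rt=Rtool(0.173)
for p in [(272.3,562.6,350),(330,440,370),(390,290,370),(420,190,370),(470,50,330),(494,-107,250),(494,-107,150),(494,-107,102)]: print(p);row(p,Rt)
E
```

```text
[[-0.9    0.436  0.   ]
 [ 0.436  0.9    0.   ]
 [-0.     0.    -1.   ]] 1.3
(272.3, 562.6, 350)
shift cm [ -0.     0.   -14.75] turn [ 0.    -0.     0.947]
(330, 440, 370)
shift cm [-10.54  -8.52 -16.75] turn [ 0.    -0.     0.947]
(390, 290, 370)
shift cm [-22.47 -19.41 -16.75] turn [ 0.    -0.     0.947]
(420, 190, 370)
shift cm [-29.53 -27.1  -16.76] turn [ 0.    -0.     0.947]
(470, 50, 330)
shift cm [-40.13 -37.52 -12.76] turn [ 0.    -0.     0.947]
(494, -107, 250)
shift cm [-49.13 -50.61  -4.76] turn [ 0.    -0.     0.947]
(494, -107, 150)
shift cm [-49.13 -50.61   5.24] turn [ 0.    -0.     0.947]
(494, -107, 102)
shift cm [-49.13 -50.61  10.04] turn [ 0.    -0.     0.947]
```

>>> carry_out(
  steps="-1 0 0 -5 0 0 0.13; -1 0 0 -10 0 0 0.26; -1 0 0 -15 0 0 0.39; -1 -3 -2.5 -16.5 0 0 0.52; -1 -6.5 -5.5 -16.5 0 0 0.65",
)

```text
t: 1.8
tcp_pos: [307.0, 485.0, 370.0]
ee_rot: [[-0.45, 0.893, 0.003], [0.893, 0.45, 0.004], [0.002, 0.004, -1.0]]
wrist_force: [0.7, -0.0, -0.4]
width: 1.002
```

```bash
python3 - <<'E'
from h import *
o=ctrl.get_obs(); print(np.round(o['tcp_pos'],1), o['t'])
Rt=Rtool(0.173)
for p in [(350,390,370),(420,190,370),(450,100,350),(494,-107,250)]: row(p,Rt)
E
```

```text
[307. 485. 370.] 1.8
shift cm [-10.42  -0.44  -0.03] turn [ 0.004 -0.003  0.294]
shift cm [-31.43  -3.19  -0.08] turn [ 0.004 -0.003  0.294]
shift cm [-40.82  -4.57   1.89] turn [ 0.004 -0.003  0.294]
shift cm [-61.31 -10.    11.83] turn [ 0.004 -0.003  0.294]
```

>>> carry_out(
  steps="-1 -4.9 -0.4 0 0 0 0.1; -1 -9.8 -0.8 0 0 0 0.2; -1 -14.7 -1.2 0 0 0 0.29; -1 -19.6 -1.7 0 0 0 0.29; -1 -24.5 -2.3 0 0 0 0.29",
)

```text
t: 2.3
tcp_pos: [397.0, 254.0, 369.6]
ee_rot: [[-0.176, 0.984, 0.003], [0.984, 0.176, 0.004], [0.003, 0.004, -1.0]]
wrist_force: [1.1, -0.3, 0.5]
width: 1.0
```

```bash
python3 - <<'E'
from h import *
o=ctrl.get_obs(); print(np.round(o['tcp_pos'],1), o['t'])
Rt=Rtool(0.173)
for p in [(420,190,370),(450,80,350),(494,-107,250)]: row(p,Rt)
E
```

```text
[397.  254.  369.6] 2.3
shift cm [-6.71  1.14 -0.06] turn [ 0.004 -0.003  0.004]
shift cm [-18.07   2.15   1.91] turn [ 0.004 -0.003  0.004]
shift cm [-37.28   3.15  11.85] turn [ 0.004 -0.003  0.004]
```

>>> carry_out(
  steps="-1 -4.9 0.8 0 0 0 0; -1 -9.7 1.4 0.5 0 0 0; -1 -14.6 1.8 1.5 0 0 0; -1 -19.4 2.2 2.5 0 0 0; -1 -24.2 2.4 4 0 0 0",
)

```text
t: 2.8
tcp_pos: [463.7, 18.4, 329.2]
ee_rot: [[-0.176, 0.984, 0.005], [0.984, 0.176, 0.004], [0.003, 0.006, -1.0]]
wrist_force: [0.5, 0.2, 0.9]
width: 1.0
```

```bash
python3 - <<'E'
from h import *
o=ctrl.get_obs(); print(np.round(o['tcp_pos'],1), o['t'])
Rt=Rtool(0.173)
for p in [(494,-107,250),(494,-107,160),(494,-107,102)]: row(p,Rt)
E
```

```text
[463.7  18.4 329.2] 2.8
shift cm [-12.9    0.73   7.89] turn [ 0.006 -0.003  0.004]
shift cm [-12.93   0.68  16.89] turn [ 0.006 -0.003  0.004]
shift cm [-12.95   0.65  22.69] turn [ 0.006 -0.003  0.004]
```

>>> carry_out(
  steps="-1 -4.5 0.3 2 0 0 0; -1 -9 0.5 4 0 0 0; -1 -12.9 0.7 6 0 0 0; -1 -12.9 0.7 10 0 0 0; -1 -12.9 0.7 14 0 0 0",
)

```text
t: 3.3
tcp_pos: [494.1, -108.1, 187.8]
ee_rot: [[-0.174, 0.985, 0.007], [0.985, 0.174, 0.003], [0.002, 0.007, -1.0]]
wrist_force: [0.9, 0.2, -0.6]
width: 1.001
```

```bash
python3 - <<'E'
from h import *
im,d=vision.camera('scene'); save('s1',im[120:360,200:520].repeat(2,0).repeat(2,1))
o=ctrl.get_obs(); print(np.round(o['tcp_pos'],1), o['t'])
Rt=Rtool(0.173)
for p in [(494,-107,160),(494,-107,102)]: row(p,Rt)
E
```

```text
[ 491.5 -106.7  182.1] 3.35
shift cm [-0.09  0.25  2.21] turn [-0.001 -0.007  0.002]
shift cm [-0.13  0.25  8.01] turn [-0.001 -0.007  0.002]
```

View pics/s1.png

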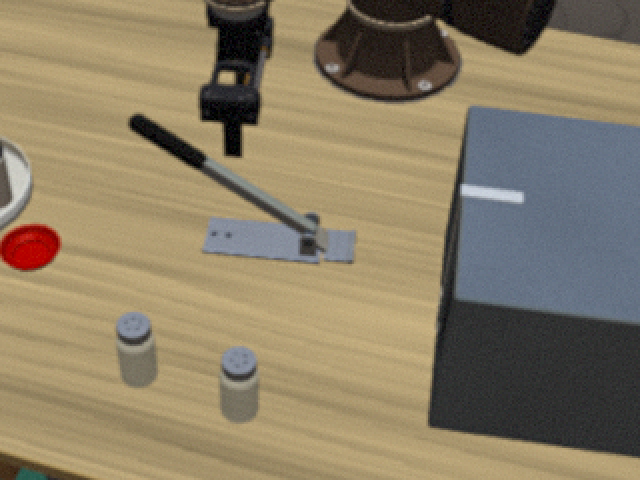

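>>> carry_out(
  steps="-1 -0.1 0.2 2 0 0 0; -1 -0.1 0.2 4 0 0 0; -1 -0.1 0.2 6 0 0 0; -1 -0.1 0.2 8 0 0 0; -1 -0.1 0.2 8 0 0 0",
)

```text
t: 3.85
tcp_pos: [492.9, -106.5, 101.2]
ee_rot: [[-0.175, 0.985, -0.005], [0.985, 0.175, 0.007], [0.008, -0.003, -1.0]]
wrist_force: [0.5, 0.2, 0.5]
width: 0.998
```

```bash
python3 - <<'E'
from h import *
im,d=vision.camera('scene'); save('s2',im[120:360,200:520].repeat(2,0).repeat(2,1))
im,d=vision.camera('top'); save('t2',im[160:400,200:520].repeat(2,0).repeat(2,1))
o=ctrl.get_obs(); print(np.round(o['tcp_pos'],1), o['t'],o['wrist_force'])
E
```

```text
[ 493.9 -106.8  103. ] 3.95 [0.32185184 0.54454598 0.14925142]
```

View pics/s2.png

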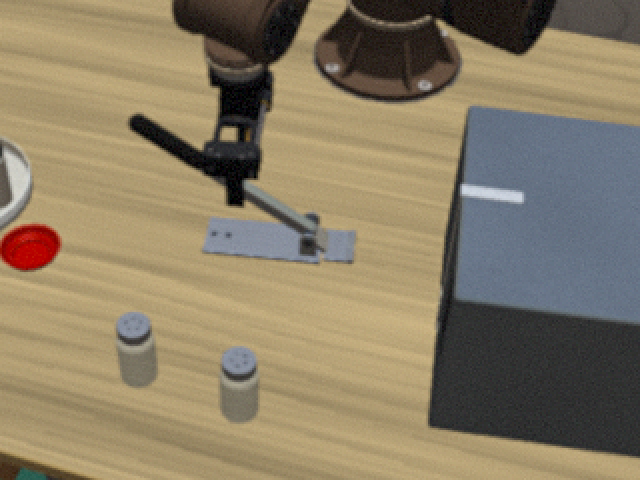

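View pics/t2.png

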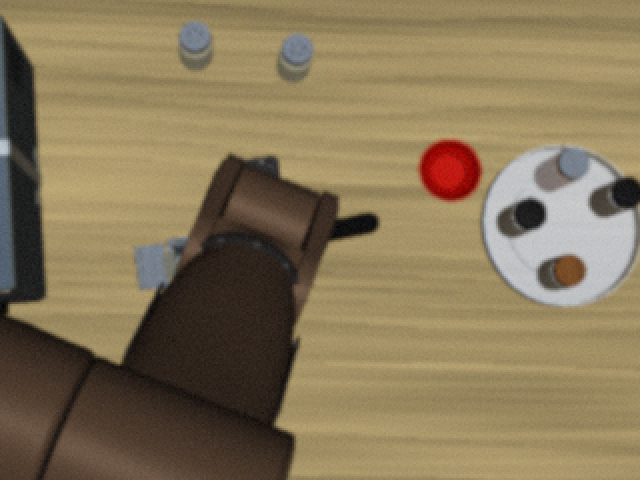

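>>> carry_out(
  steps="1 0 0 0 0 0 0; 1 0 0 0 0 0 0; 1 0 0 0 0 0 0; 1 0 0 0 0 0 0; 1 0 0 0 0 0 0",
  squeeze=35,
)

```text
t: 4.45
tcp_pos: [493.9, -106.8, 103.2]
ee_rot: [[-0.175, 0.985, -0.001], [0.985, 0.175, 0.006], [0.006, -0.0, -1.0]]
wrist_force: [-0.1, 0.1, -0.2]
width: 0.633
```

```bash
python3 - <<'E'
from h import *
np.set_printoptions(precision=3,suppress=True)
o=ctrl.get_obs(); print(np.round(o['tcp_pos'],1), o['t'],o['wrist_force'],o['wrist_torque'],o['width']*95)
for c in ['scene','top']:
  vision.camera(c)
  for n,z in [('nose',10.5),('pivot',32),('grip',171)]:
    for a in vision.spot_point(c,n)[:1]: print(c,n,round(a['score'],2),at_z(c,a['at'],z))
E
```

```text
[ 493.9 -106.8  103.2] 4.45 [-0.079  0.118 -0.225] [-0.083  0.019 -0.004] 60.12516828870538
scene nose 0.72 [457.982  49.531  10.5  ]
scene grip 0.87 [ 517.788 -202.822  171.   ]
top nose 0.79 [474.393  47.137  10.5  ]
top pivot 0.86 [473.757  -8.372  32.   ]
top grip 0.77 [ 507.125 -204.682  171.   ]
```

Fingers are still closing; let them finish.

>>> carry_out(
  steps="1 0 0 0 0 0 0; 1 0 0 0 0 0 0; 1 0 0 0 0 0 0; 1 0 0 0 0 0 0; 1 0 0 0 0 0 0",
)

```text
t: 5.35
tcp_pos: [493.7, -106.8, 103.0]
ee_rot: [[-0.175, 0.985, -0.002], [0.985, 0.175, 0.006], [0.007, -0.001, -1.0]]
wrist_force: [-2.2, -0.5, 1.3]
width: 0.163
```

>>> carry_out(
  steps="1 0 0 0 0 0 0; 1 0 0 0 0 0 0; 1 0 0 0 0 0 0; 1 0 0 0 0 0 0; 1 0 0 0 0 0 0",
)

```text
t: 5.85
tcp_pos: [493.7, -106.8, 103.0]
ee_rot: [[-0.175, 0.985, -0.002], [0.985, 0.175, 0.006], [0.007, -0.001, -1.0]]
wrist_force: [-2.4, -0.3, 2.0]
width: 0.163
```

```bash
python3 - <<'E'
from h import *
Rt=Rtool(0.112)
for p in [(551,-57,103),(608.2,-6.8,103.0)]: row(p,Rt)
E
```

```text
shift cm [3.9  6.51 0.02] turn [-0.001 -0.007  0.064]
shift cm [ 7.85 13.02  0.04] turn [-0.001 -0.007  0.064]
```

>>> carry_out(
  steps="1 0 0 -0.2 0 0 0; 1 0.8 1.3 -0.2 0 0 0.01; 1 1.8 3 -0.2 0 0 0.03; 1 2.9 4.8 -0.2 0 0 0.05; 1 3.9 6.5 -0.2 0 0 0.06",
  squeeze=50,
)

```text
t: 6.35
tcp_pos: [551.4, -56.5, 105.0]
ee_rot: [[-0.115, 0.993, -0.003], [0.993, 0.115, 0.006], [0.007, -0.002, -1.0]]
wrist_force: [-1.9, -1.8, -2.5]
width: 0.153
```

```bash
python3 - <<'E'
from h import *
Rt=Rtool(0.112)
im,d=vision.camera('scene'); save('s3',im[120:360,200:520].repeat(2,0).repeat(2,1))
o=ctrl.get_obs(); print(np.round(o['tcp_pos'],1), o['t'],o['wrist_force'])
for p in [(608.2,-6.8,103.0)]: row(p,Rt)
E
```

```text
[553.4 -55.1 105. ] 6.4 [ 0.93124327  2.34604666 -5.98645083]
shift cm [4.16 6.   0.23] turn [ 0.    -0.007  0.003]
```

View pics/s3.png

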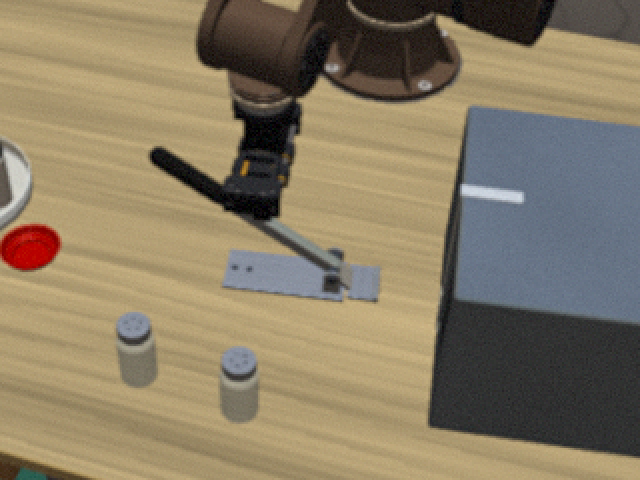

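>>> carry_out(
  steps="1 1 1.5 0 0 0 0; 1 2.1 3 0 0 0 0; 1 3.2 4.5 0 0 0 0; 1 4.1 5.9 0 0 0 0; 1 4.1 5.9 0 0 0 0",
)

```text
t: 6.9
tcp_pos: [608.3, -6.5, 104.8]
ee_rot: [[-0.116, 0.993, 0.0], [0.993, 0.116, 0.007], [0.007, 0.001, -1.0]]
wrist_force: [-0.3, 0.7, -5.5]
width: 0.154
```

```bash
python3 - <<'E'
from h import *
np.set_printoptions(precision=1,suppress=True)
Rt=Rtool(0.112)
D={}
for c in ['scene','top']:
  im,d=vision.camera(c); np.save(c+'1.npy',d); D[c]=im
  save('4'+c,(im[160:400,280:600] if c=='scene' else im[160:400,140:460]).repeat(2,0).repeat(2,1))
  for n,z in [('nose',13),('pivot',34),('grip',173),('lift_point',18)]:
    for a in vision.spot_point(c,n)[:2]: print(c,n,round(a['score'],2),np.array(a['at']),at_z(c,a['at'],z))
o=ctrl.get_obs(); print(np.round(o['tcp_pos'],1), o['t'],o['wrist_force'])
E
```

```text
scene nose 0.9 [402.6 283.3] [594.2 151.5  13. ]
scene pivot 0.56 [377.5 277.8] [613.1  87.1  34. ]
scene grip 0.85 [304.4 227.6] [ 627.6 -102.9  173. ]
scene grip 0.38 [343.7 251.2] [675.1  10.6 173. ]
scene lift_point 0.65 [415.7 284.6] [592.7 185.3  18. ]
top nose 0.79 [236.6 248.6] [590.4 143.3  13. ]
top pivot 0.65 [254.6 244. ] [601.3  91.8  34. ]
top grip 0.96 [327.2 229.7] [ 619.5 -101.3  173. ]
top lift_point 0.73 [219.3 247.8] [590.4 190.7  18. ]
[607.2  -7.9 105.4] 7.4 [-0.5 -0.4 -5.1]
```

View pics/4scene.png

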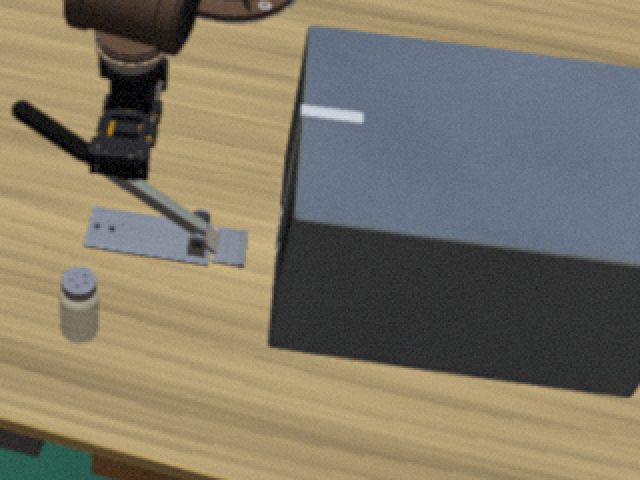

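View pics/4top.png

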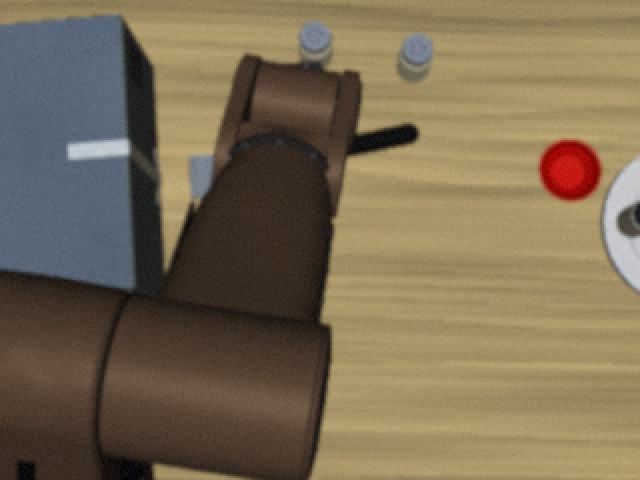

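```bash
python3 - <<'E'
from h import *
np.set_printoptions(precision=1,suppress=True)
ya=np.array([-.112,.994]); xa=np.array([.994,.112]); C=np.array([560.5,406])
for c in ['scene','top']:
  im,d=vision.camera(c)
  m=(im.min(2)>150).astype(np.uint8)
  if c=='top': m[:, :170]=0; m[:,215:]=0; m[:200]=0; m[260:]=0
  else: m[:,425:]=m[:,425:]; m[:,:425]=0; m[:,470:]=0; m[:205]=0; m[230:]=0
  v,u=np.nonzero(m); print(c,len(u),u.min(),u.max(),v.min(),v.max())
  P=np.array([at_z(c,(a,b),258)[:2] for a,b in zip(u,v)])
  q=np.stack([(P-C)@xa,(P-C)@ya],1); print('oven-frame', q.min(0),q.max(0),np.median(q,0)); 
  L=cv2.fitLine(P.astype(np.float32),cv2.DIST_HUBER,0,.01,.01).ravel();print('strip dir',L, 'at y=187:',L[2]+L[0]/L[1]*(187-L[3]))
o=ctrl.get_obs(); print(np.round(o['tcp_pos'],1), o['t'],o['wrist_force'])
Rt=Rtool(0.112)
nose=np.array([592.3,147.4]);tcp=o['tcp_pos'][:2]
for L in [(585.5,187),(588,187)]:
  L=np.array(L); print('nose rel', (nose-L)@xa,(nose-L)@ya)
E
```

```text
scene 173 431 461 212 221
oven-frame [ -11.9 -217.9] [   7.2 -148.9] [  -2.4 -183.3]
strip dir [  0.1  -1.  578.6 223.6] at y=187: 582.77277
top 226 174 203 230 239
oven-frame [  -7.9 -217.4] [  10.3 -148.7] [   1.3 -183.1]
strip dir [  0.1  -1.  582.2 224.1] at y=187: 586.417
[607.3  -7.9 105.5] 7.5 [-0.1 -0.5 -4.4]
nose rel 2.323999999999955 -40.12399999999999
nose rel -0.1610000000000443 -39.84399999999999
```

>>> carry_out(
  steps="1 0 0 0.1 0 0 0; 1 0.2 0 0.2 0 0 0; 1 1.2 0 0.2 0 0 0; 1 2.4 0 0.2 0 0 0; 1 3.4 0 0.2 0 0 0",
)

```text
t: 8.0
tcp_pos: [603.3, 26.9, 103.8]
ee_rot: [[-0.115, 0.993, -0.0], [0.993, 0.115, 0.007], [0.007, 0.001, -1.0]]
wrist_force: [0.8, -3.3, -1.7]
width: 0.157
```

```bash
python3 - <<'E'
from h import *
np.set_printoptions(precision=3,suppress=True)
o=ctrl.get_obs(); print(np.round(o['tcp_pos'],1), o['t'],o['wrist_force'],o['wrist_torque'])
im,d=vision.camera('scene');save('s5',im[160:400,280:600].repeat(2,0).repeat(2,1))
E
```

```text
[603.3  26.9 103.8] 8.0 [ 0.783 -3.291 -1.66 ] [-0.74  -0.064 -0.026]
```

View pics/s5.png

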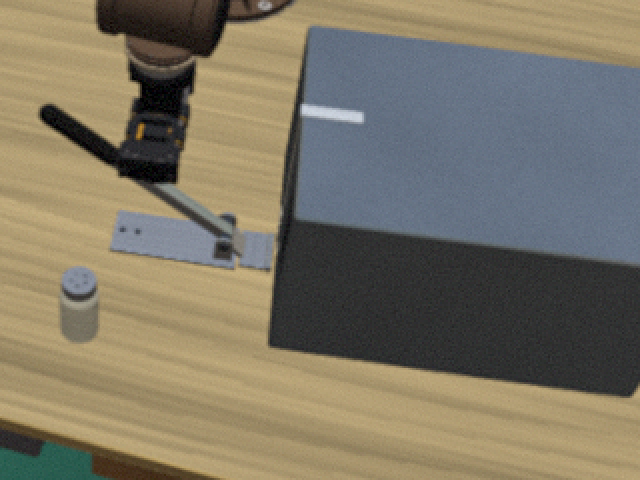

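>>> carry_out(
  steps="1 0.6 0 0 0 0 0; 1 1.3 0 0 0 0 0; 1 2 0 0 0 0 0; 1 2.7 0 0 0 0 0; 1 3.3 0 0 0 0 0",
)

```text
t: 8.55
tcp_pos: [599.0, 61.8, 103.9]
ee_rot: [[-0.115, 0.993, -0.001], [0.993, 0.115, 0.007], [0.007, -0.0, -1.0]]
wrist_force: [0.6, -2.9, -1.4]
width: 0.154
```

>>> carry_out(
  steps="1 0 0 0 0 0 0; 1 0 0 0.05 0 0 0; 1 0 0 0.1 0 0 0; 1 0 0 0.1 0 0 0; 1 0 0 0.1 0 0 0",
)

```text
t: 9.05
tcp_pos: [598.9, 61.8, 102.8]
ee_rot: [[-0.115, 0.993, -0.001], [0.993, 0.115, 0.008], [0.008, -0.0, -1.0]]
wrist_force: [-0.9, -0.1, -1.7]
width: 0.156
```

```bash
python3 - <<'E'
from h import *
np.set_printoptions(precision=2,suppress=True)
o=ctrl.get_obs(); print(np.round(o['tcp_pos'],1), o['t'],o['wrist_force'],o['wrist_torque'])
for c in ['scene','top']:
  im,d=vision.camera(c); np.save(c+'2.npy',d)
  save('6'+c,(im[160:400,280:600] if c=='scene' else im[160:400,140:460]).repeat(2,0).repeat(2,1))
  for n,z in [('pivot',32),('grip',171),('lift_point',18),('foot_rear',0),('nose',10.5)]:
    for a in vision.spot_point(c,n)[:1]: print(c,n,round(a['score'],2),np.array(a['at']),at_z(c,a['at'],z))
E
```

```text
[598.9  61.8 102.8] 9.05 [-0.87 -0.12 -1.72] [-0.06  0.1   0.01]
scene pivot 0.82 [405.9 278.2] [590.99 157.49  32.  ]
scene grip 0.65 [334.1 229.8] [611.39 -31.88 171.  ]
scene lift_point 0.71 [415.2 281.7] [583.44 182.25  18.  ]
scene foot_rear 0.84 [426.1 326.3] [701.7  234.43   0.  ]
scene nose 0.74 [428.5 285.2] [578.48 217.61  10.5 ]
top grip 0.56 [299.7 232.2] [611.47 -33.11 171.  ]
```

View pics/6scene.png

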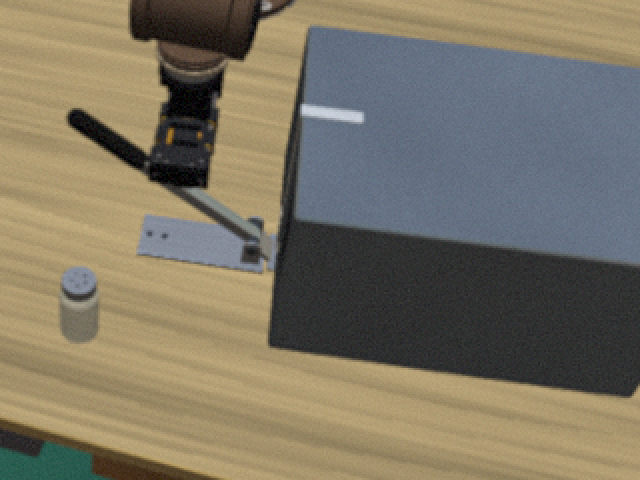

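View pics/6top.png

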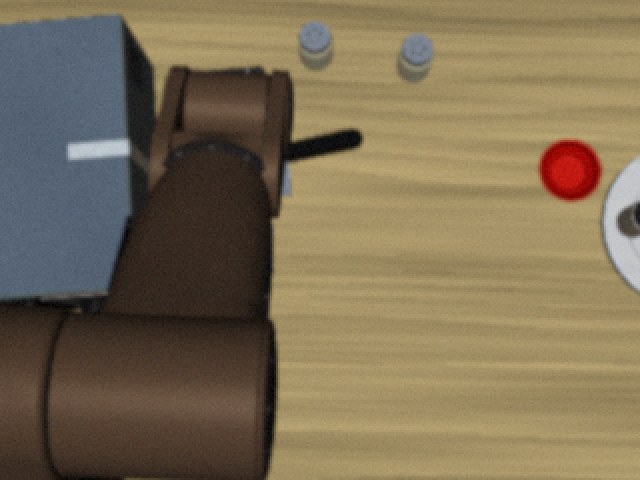

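>>> carry_out(
  steps="0.1 0 0 0 0 0 0; 0.1 0 0 0 0 0 0; 0.1 0 0 0 0 0 0; 0.1 0 0 0 0 0 0; 0.1 0 0 0 0 0 0",
)

```text
t: 10.15
tcp_pos: [599.1, 61.8, 103.0]
ee_rot: [[-0.115, 0.993, -0.001], [0.993, 0.116, 0.007], [0.007, 0.0, -1.0]]
wrist_force: [0.4, -0.2, -0.0]
width: 0.444
```

```bash
cat >> h.py <<'E'
LX=np.array([-.115,.993,0]); PIV=np.array([588.1,155.1,32.])
def grip_pose(lev,pitch0=-0.3,piv=PIV,s=240.,deep=0.):
    a=np.arctan2(171-32,195)-lev   # handle elevation
    G=piv-s*np.cos(a)*LX+np.array([0,0,s*np.sin(a)])
    Rt=Rtool(np.arctan2(.115,.993),pitch0+lev)
    return G-(3-deep)*Rt[:,2],Rt
E
python3 - <<'E'
from h import *
o=ctrl.get_obs(); print(np.round(o['tcp_pos'],1), o['t'],o['wrist_force'],o['width'])
for l in [0]: p,Rt=grip_pose(l); print(p); row(p,Rt)
for p in [-.1,-.2]:
  q,Rt=grip_pose(0,p,s=175);row(q,Rt)
E
```

```text
[599.1  61.8 103. ] 10.15 [ 0.37953234 -0.21835253 -0.02867778] 0.4443188240621227
[610.47261664 -38.08268106 174.17350251]
shift cm [-10.    -0.02  -7.19] turn [ 0.    -0.307  0.   ]
shift cm [-4.79 -0.02 -3.4 ] turn [ 0.    -0.107  0.   ]
shift cm [-4.76 -0.02 -3.39] turn [ 0.    -0.207  0.   ]
```

>>> carry_out(
  steps="0.1 -2 0 -1.5 0 -0.03 0; 0.1 -4.5 0 -3.3 0 -0.1 0; 0.1 -7 0 -5.1 0 -0.2 0; 0.1 -9 0 -6.5 0 -0.26 0; 0.1 -10 0 -7.2 0 -0.3 0",
)

```text
t: 10.65
tcp_pos: [611.2, -39.1, 175.6]
ee_rot: [[-0.11, 0.993, 0.035], [0.95, 0.115, -0.289], [-0.291, 0.002, -0.957]]
wrist_force: [0.2, -1.1, 0.1]
width: 0.449
```

```bash
python3 - <<'E'
from h import *
np.set_printoptions(precision=2,suppress=True)
o=ctrl.get_obs(); print(np.round(o['tcp_pos'],1), o['t'],o['wrist_force'],o['wrist_torque'])
p,Rt=grip_pose(0);row(p,Rt)
for c in ['scene','top']:
  im,d=vision.camera(c); np.save(c+'3.npy',d)
  save('7'+c,(im[160:400,280:600] if c=='scene' else im[160:400,140:460]).repeat(2,0).repeat(2,1))
  for n,z in [('pivot',32),('grip',171),('tube',99)]:
    for a in vision.spot_point(c,n)[:1]: print(c,n,round(a['score'],2),np.array(a['at']),at_z(c,a['at'],z))
E
```

```text
[611.2 -39.1 175.6] 10.65 [ 0.18 -1.12  0.1 ] [ 0.08  0.11 -0.06]
shift cm [ 0.15 -0.06  0.11] turn [ 0. -0. -0.]
scene pivot 0.72 [407.7 278.1] [589.29 161.89  32.  ]
scene tube 0.57 [370.9 252.9] [592.97  60.5   99.  ]
top grip 0.66 [302.3 233.4] [608.63 -39.68 171.  ]
top tube 0.44 [210.4 209.4] [679.65 206.74  99.  ]
```

View pics/7scene.png

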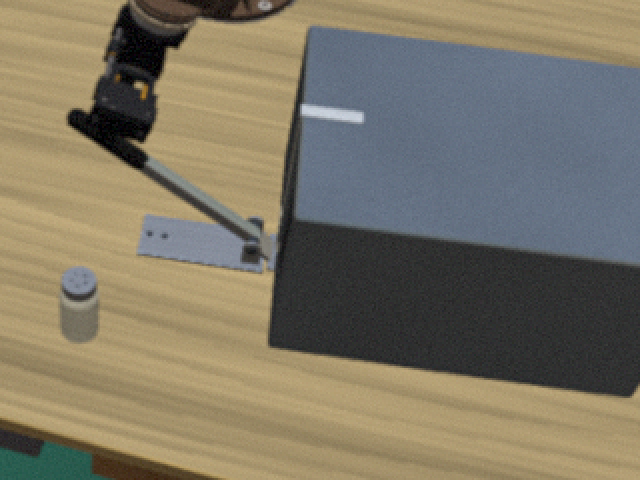

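View pics/7top.png

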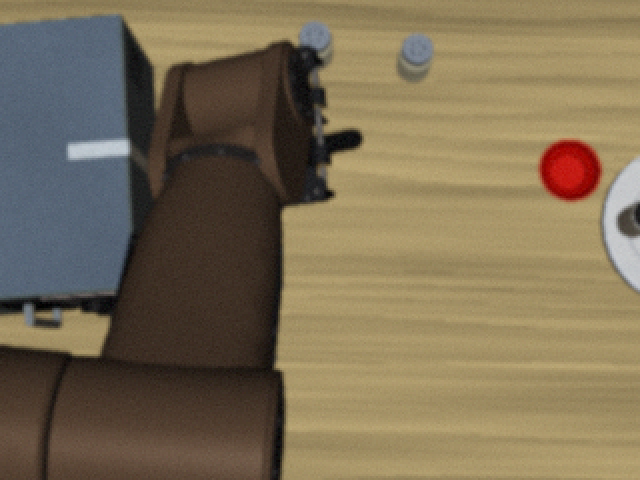

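>>> carry_out(
  steps="0.1 0 0 0.2 0 0 0; 1 0 0 0.2 0 0 0; 1 0 0 0.2 0 0 0; 1 0 0 0.2 0 0 0; 1 0 0 0.2 0 0 0",
  squeeze=50,
)

```text
t: 11.55
tcp_pos: [610.5, -38.4, 171.8]
ee_rot: [[-0.111, 0.993, 0.032], [0.951, 0.116, -0.286], [-0.288, -0.001, -0.958]]
wrist_force: [-0.2, 1.7, -0.0]
width: 0.176
```

>>> carry_out(
  steps="1 0 0 0 0 0 0; 1 0 0 0 0 0 0; 1 0 0 0 0 0 0; 1 0 0 0 0 0 0; 1 0 0 0 0 0 0",
)

```text
t: 12.05
tcp_pos: [610.5, -38.3, 171.9]
ee_rot: [[-0.111, 0.993, 0.033], [0.951, 0.116, -0.286], [-0.288, -0.001, -0.958]]
wrist_force: [0.6, 1.2, 1.3]
width: 0.0
```

```bash
python3 - <<'E'
from h import *
np.set_printoptions(precision=2,suppress=True)
o=ctrl.get_obs(); print(np.round(o['tcp_pos'],1), o['t'],o['wrist_force'],o['wrist_torque'],o['width']*95)
im,d=vision.camera('scene'); save('8s',im[160:400,280:600].repeat(2,0).repeat(2,1)); np.save('scene4.npy',d)
# arc from actual pose, lifter pivot PIV
R0=np.array(o['ee_rot']);p0=np.array(o['tcp_pos'])
ax=R0[:,1]
for l in [.08,.16,.2,.25,.3,.35,.4,.45]:
  Q=R.from_rotvec(ax*l).as_matrix(); print(l,end=' ');row(PIV+Q@(p0-PIV),Q@R0,o)
E
```

```text
[610.5 -38.3 171.9] 12.05 [0.64 1.23 1.34] [0.12 0.08 0.02] 0.03924458386616673
0.08 shift cm [-0.55 -0.    1.84] turn [ 0.    0.08 -0.  ]
0.16 shift cm [-0.95  0.    3.71] turn [ 0.    0.16 -0.  ]
0.2 shift cm [-1.1  -0.    4.66] turn [-0.   0.2  0. ]
0.25 shift cm [-1.22 -0.    5.85] turn [-0.    0.25  0.  ]
0.3 shift cm [-1.29 -0.    7.05] turn [0.  0.3 0. ]
0.35 shift cm [-1.3  -0.    8.25] turn [-0.    0.35  0.  ]
0.4 shift cm [-1.25  0.    9.44] turn [-0.   0.4  0. ]
0.45 shift cm [-1.13 -0.   10.64] turn [-0.    0.45  0.  ]
```

View pics/8s.png

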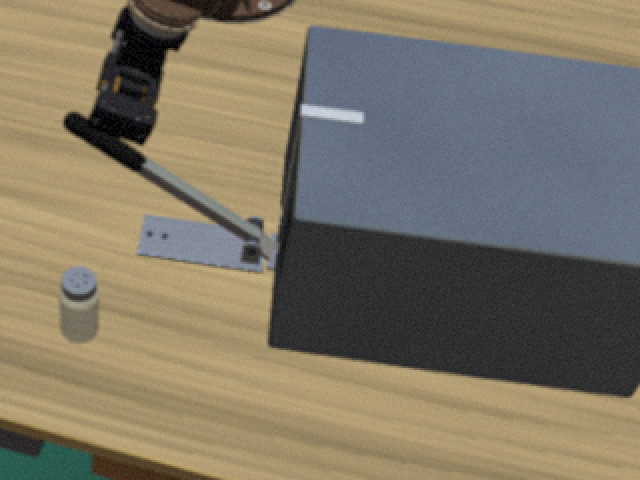

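```bash
cat >> h.py <<'E'
def cloud(c,d):
    k=vision.calibration(c); v,u=np.mgrid[0:480,0:640]
    pts=cv2.undistortPoints(np.stack([u,v],-1).reshape(-1,1,2).astype(np.float64),np.array([[k['fx'],0,k['cx']],[0,k['fy'],k['cy']],[0,0,1]]),np.array([k['k1'],0,0,0,0])).reshape(480,640,2)
    P=np.stack([pts[...,0]*d,-pts[...,1]*d,-d],-1); T=np.array(k['world_from_camera'])
    W=P@T[:3,:3].T+T[:3,3]; W[d==0]=np.nan; return W
E
python3 - <<'E'
from h import *
np.set_printoptions(precision=1,suppress=True)
print(np.load('scene3.npy').shape)
for c,f in [('scene','scene3'),('scene','scene4'),('top',None)]:
    d=np.load(f+'.npy') if f else vision.camera('top')[1]
    W=cloud(c,d); z=W[...,2]
    m=(z>45)&(z<215)&(W[...,0]>560)&(W[...,0]<660)&(W[...,1]>-120)&(W[...,1]<150)
    q=W[m]; print(c,f)
    for y in range(-110,150,15):
        s=q[abs(q[:,1]-y)<7]
        if len(s): print(y,len(s),np.median(s,0),'lo',s[s[:,2]<np.percentile(s[:,2],30)].mean(0))
E
```

```text
(480, 640)
scene scene3
-80 37 [619.9 -77.6 203.5] lo [623.9 -77.  196.8]
-65 68 [620.5 -65.5 200.4] lo [622.7 -63.7 188.8]
-50 35 [622.1 -51.6 189.4] lo [621.4 -50.2 176.9]
-35 49 [635.4 -34.4 193.8] lo [620.1 -34.4 165.7]
-20 84 [618.6 -20.2 172.1] lo [618.5 -18.9 159.5]
-5 67 [614.3  -5.2 158.3] lo [617.1  -3.6 147.7]
10 69 [611.4   9.8 146.6] lo [613.1  11.2 134.3]
25 60 [608.8  25.1 134.1] lo [610.6  25.8 123.2]
40 60 [606.9  39.9 123. ] lo [608.8  40.9 111.4]
55 59 [605.8  55.1 112.4] lo [606.8  56.  101.1]
70 60 [605.1  69.9 101.3] lo [604.4  71.2  92.3]
85 59 [601.8  84.7  91.1] lo [603.7  85.7  78.9]
100 58 [600.8 100.3  79.6] lo [601.7 100.2  68.1]
115 59 [598.9 114.9  69.2] lo [600.8 115.7  57.7]
130 50 [596.2 129.9  59.3] lo [599.  130.8  51.2]
145 31 [592.  144.   50.9] lo [592.  146.4  47.3]
scene scene4
-95 2 [617.2 -88.9 194.8] lo [618.8 -88.4 194.7]
-80 51 [622.4 -78.8 200.5] lo [625.2 -78.7 190.1]
-65 69 [622.  -65.6 192.4] lo [624.  -63.8 181.3]
-50 52 [621.7 -49.9 180.3] lo [623.1 -48.3 171.1]
-35 64 [619.  -34.5 171.3] lo [621.3 -33.9 161.2]
-20 70 [616.5 -20.3 162.5] lo [618.8 -19.1 151.1]
-5 67 [614.4  -5.1 152.3] lo [617.4  -4.4 141.3]
10 65 [611.1   9.8 140.6] lo [612.6  10.8 129.7]
25 61 [610.   25.3 128. ] lo [610.6  25.9 118. ]
40 61 [608.2  40.2 118.7] lo [609.4  42.4 108. ]
55 60 [606.6  54.7 108.6] lo [608.1  55.8  97.9]
70 59 [604.6  69.8  98.4] lo [605.9  71.   87.9]
85 55 [602.3  85.5  88. ] lo [604.3  86.6  76.6]
100 57 [601.9 100.3  77.8] lo [602.5 101.3  66.1]
115 57 [599.  114.9  67.5] lo [600.7 116.5  55.9]
130 51 [597.8 129.7  58.8] lo [599.3 130.7  50.8]
145 33 [594.7 143.3  50.4] lo [590.9 145.9  46.5]
top None
-80 54 [614.5 -79.2 202.6] lo [610.9 -79.3 197.5]
-65 64 [614.1 -65.5 196.5] lo [609.9 -63.1 189.8]
-50 56 [611.4 -51.1 188.3] lo [606.4 -50.3 181.3]
-35 6 [602.9 -35.4 172.6] lo [602.8 -29.1 165.1]
```

```bash
python3 - <<'E'
import cv2
for n in ['7scene','8s']:
    im=cv2.imread(f'pics/{n}.png')[::2,::2][20:140,0:160]; cv2.imwrite(f'pics/{n}_z.png',cv2.resize(im,None,fx=5,fy=5,interpolation=cv2.INTER_CUBIC))
E
```

```text
(no output)
```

View pics/8s_z.png

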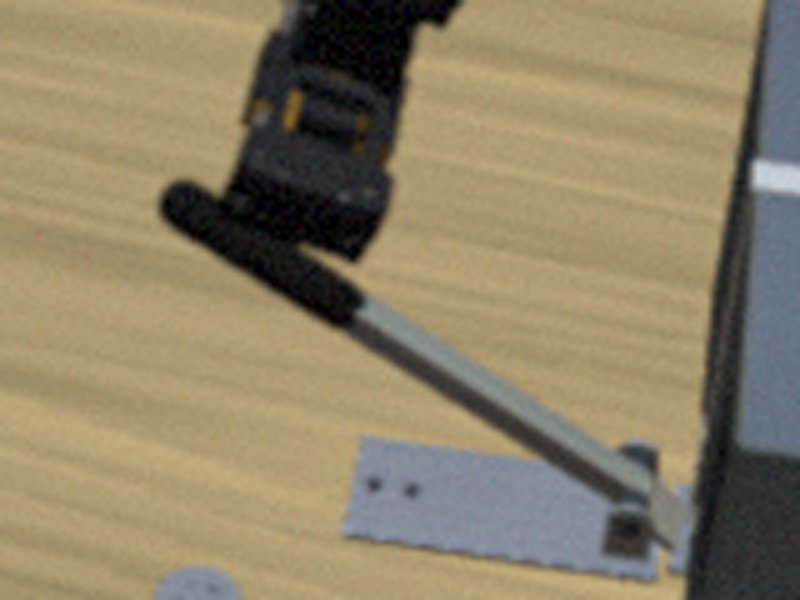

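View pics/7scene_z.png

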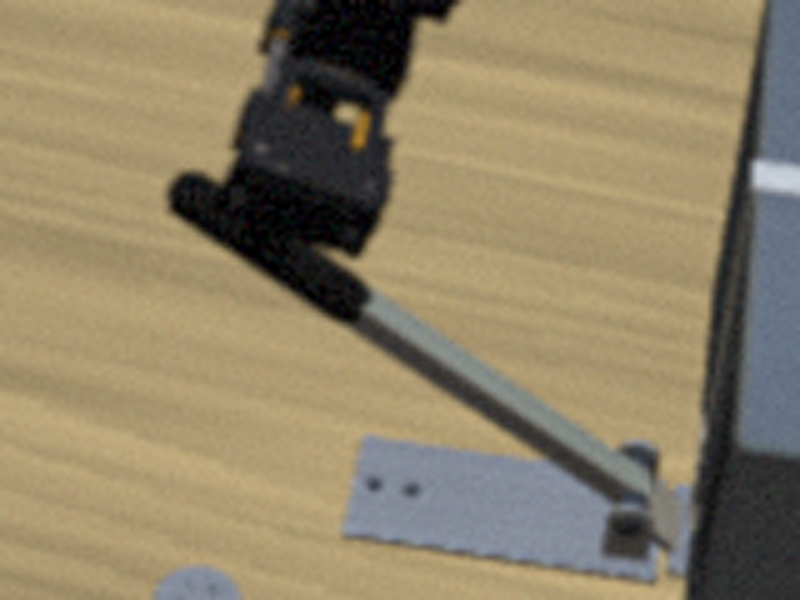

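```bash
python3 - <<'E'
from h import *
np.set_printoptions(precision=1,suppress=True)
o=ctrl.get_obs(); p=np.array(o['tcp_pos']);R0=np.array(o['ee_rot']); print(p,o['t'],o['wrist_force'],o['width'])
im=cv2.imread('pics/8s.png')[::2,::2]; S=5
z=cv2.resize(im[20:140,0:160],None,fx=S,fy=S,interpolation=cv2.INTER_CUBIC)
def mk(P,col):
    u=proj('scene',P); a=(int((u[0]-280)*S),int((u[1]-180)*S)); cv2.circle(z,a,4,col,-1)
for s in (-40,0,22): mk(p+R0[:,2]*s,(0,0,255))
for s in (182,240,298):
  for lev,col in [(0,(0,255,0)),(.05,(255,255,0))]:
    q,_=grip_pose(lev,s=s,deep=3.); mk(q,col)
z=cv2.convertScaleAbs(z,alpha=2.0,beta=20)
cv2.imwrite('pics/8m.png',z)
im,d=vision.camera('top'); save('8t',cv2.resize(im[170:290,220:380],None,fx=5,fy=5,interpolation=cv2.INTER_CUBIC))
im=cv2.convertScaleAbs(cv2.imread('pics/8t.png'),alpha=2,beta=20)
for s in (-40,0,22):
  u=proj('top',p+R0[:,2]*s); cv2.circle(im,(int((u[0]-220)*5),int((u[1]-170)*5)),4,(0,0,255),-1)
for s in (182,240,298):
  q,_=grip_pose(0.05,s=s,deep=3.); u=proj('top',q); cv2.circle(im,(int((u[0]-220)*5),int((u[1]-170)*5)),4,(255,255,0),-1)
cv2.imwrite('pics/8tm.png',im)
E
```

```text
[610.5 -38.4 171.9] 12.15 [0.4 0.9 1.5] 0.004472445166597439
```

View pics/8m.png

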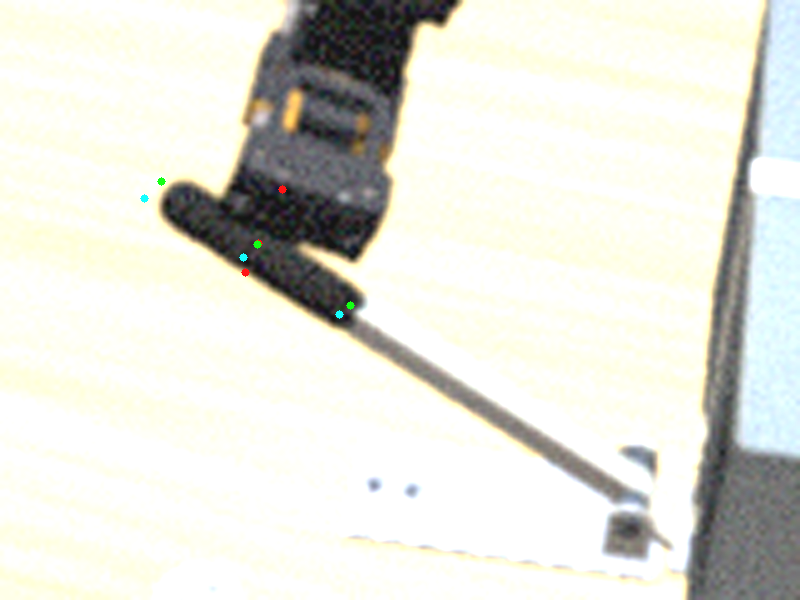

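View pics/8tm.png

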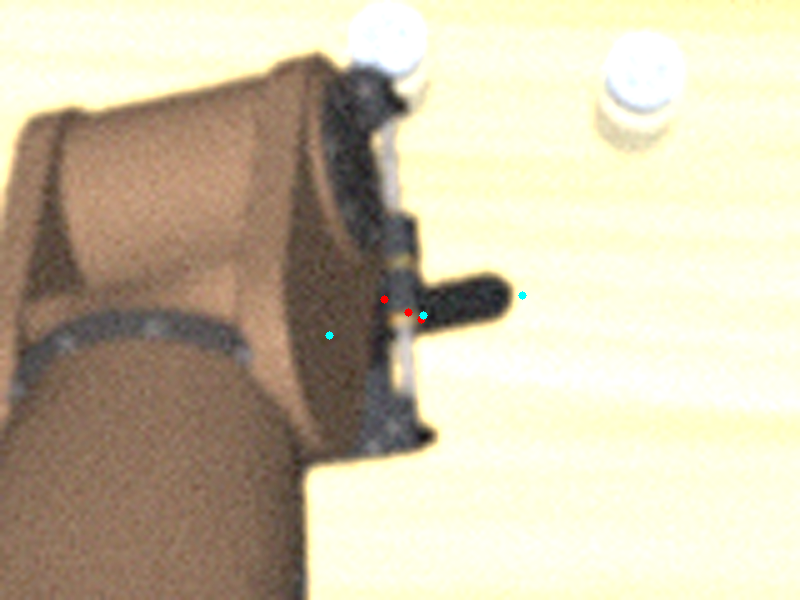

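>>> carry_out(
  steps="1 0 0 -2 0 0 0; -1 0 0 -4.5 0 0 0; -1 0 0 -7 0 0 0; -1 0 0 -7 0 0 0; -1 0 0 -7 0 0 0",
)

```text
t: 12.7
tcp_pos: [608.1, -18.4, 238.7]
ee_rot: [[-0.111, 0.993, 0.033], [0.951, 0.116, -0.286], [-0.288, -0.0, -0.958]]
wrist_force: [-0.1, 0.3, -0.4]
width: 0.286
```

```bash
python3 - <<'E'
from h import *
np.set_printoptions(precision=1,suppress=True)
o=ctrl.get_obs(); p=np.array(o['tcp_pos']);R0=np.array(o['ee_rot']); print(p,o['t'],o['wrist_force'],o['width'])
for c,(r,q) in dict(scene=(160,270),top=(170,220)).items():
  im,d=vision.camera(c); np.save(c+'5.npy',d); z=cv2.resize(im[r:r+120,q:q+160],None,fx=5,fy=5,interpolation=cv2.INTER_CUBIC)
  z=cv2.convertScaleAbs(z,alpha=1.7,beta=20)
  for s in (-40,0,22):
    for j in (-50,0,50):
      u=proj(c,p+R0[:,2]*s+R0[:,1]*j); cv2.circle(z,(int((u[0]-q)*5),int((u[1]-r)*5)),3,(255,0,0),-1)
  for s in (115,182,240,298):
    g,_=grip_pose(0.0,s=s,deep=3.); u=proj(c,g); cv2.circle(z,(int((u[0]-q)*5),int((u[1]-r)*5)),3,(0,255,0),-1)
  save('9'+c,z)
E
```

```text
[608.1 -18.4 238.7] 12.7 [-0.1  0.3 -0.4] 0.2857189936724762
```

View pics/9scene.png

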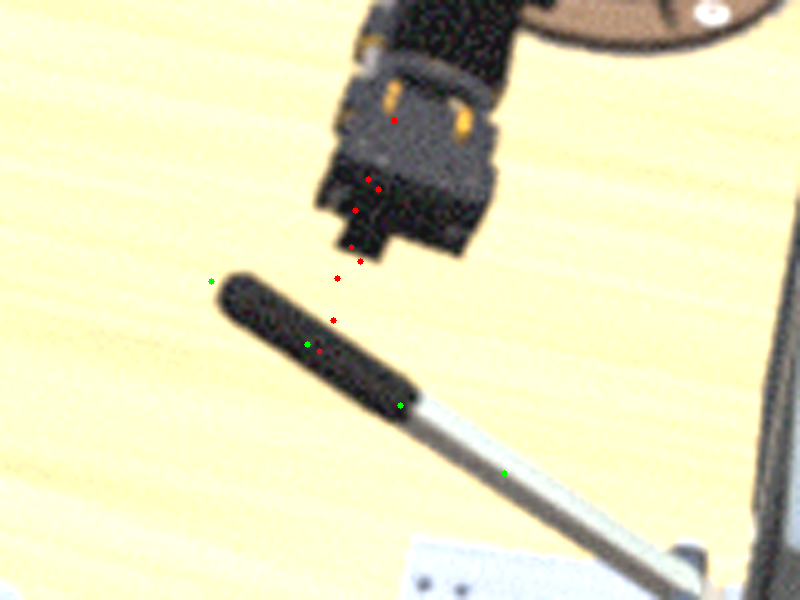

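View pics/9top.png

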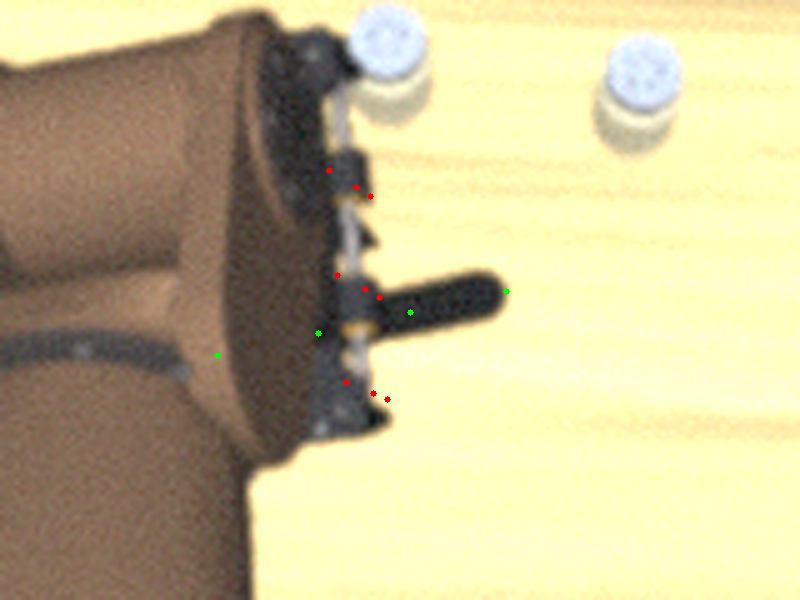

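```bash
python3 - <<'E'
from h import *
np.set_printoptions(precision=1,suppress=True)
o=ctrl.get_obs(); p=np.array(o['tcp_pos']);R0=np.array(o['ee_rot'])
for c in ['scene','top']:
  W=cloud(c,np.load(c+'5.npy')); q=(W.reshape(-1,3)-p)@R0
  q=q[(abs(q[:,0])<70)&(abs(q[:,1])<110)&(q[:,2]>-140)&(q[:,2]<45)]
  print(c,len(q))
  for s in range(-140,50,8):
    a=q[(q[:,2]>=s)&(q[:,2]<s+8)]
    if len(a): print(s,len(a),'x',np.percentile(a[:,0],[5,50,95]),'y',np.percentile(a[:,1],[5,50,95]))
E
```

```text
scene 1465
-140 416 x [-30.6  -4.   24.4] y [ 9.5 64.1 88.5]
-132 287 x [-33.2  -3.3  28.4] y [-61.8  66.5  90.5]
-124 131 x [-34.2  -1.7  27.1] y [-18.8  86.4  89.4]
-116 248 x [-35.3  -9.7  32.3] y [-37.4  23.3  86.2]
-108 146 x [-36.  -22.9  30.1] y [-73.1  79.2  83.1]
-100 111 x [-35.3  -7.9  29.9] y [-50.   80.7  83.3]
-92 26 x [-32.9   4.2  26.5] y [-63.3  78.3  82. ]
-44 2 x [-10.6  -7.3  -4. ] y [22.6 22.9 23.3]
-36 22 x [-12.8   0.1   8.9] y [18.5 20.7 22.8]
-28 19 x [-10.3  -1.2   8.9] y [17.1 19.7 21.9]
-20 21 x [-10.8  -0.2   9.2] y [14.3 17.4 19.9]
-12 2 x [-11.4 -10.3  -9.2] y [11.5 12.3 13.1]
36 23 x [-46.5 -39.  -29.4] y [-5.   3.   8.6]
44 11 x [-49.5 -43.6 -33.4] y [-5.   4.5 10.7]
top 859
-140 232 x [-34.5 -25.5 -13.9] y [-84.3 -57.1  86.2]
-132 148 x [-34.9 -26.5 -14. ] y [-86.1 -33.2  85.5]
-124 55 x [-35.9 -31.9 -24.8] y [-85.6 -21.3  82.8]
-116 172 x [-36.  -29.7 -24.3] y [-53.2   5.1  60.8]
-108 122 x [-35.9 -29.4 -23.4] y [-61.5  10.3  68.1]
-100 26 x [-35.7 -34.8 -29.2] y [-75.4  19.7  78.5]
-92 2 x [-34.3 -34.3 -34.2] y [-69.5   2.4  74.3]
-84 2 x [-13.2 -13.1 -13. ] y [19.6 20.6 21.6]
-68 2 x [-9.2 -9.1 -9. ] y [17.8 18.8 19.9]
-60 1 x [-5.6 -5.6 -5.6] y [17.8 17.8 17.8]
-44 5 x [-13.2 -12.8  -2.4] y [18.2 19.5 24. ]
-36 4 x [-12.8  -5.5   2. ] y [18.7 19.9 24. ]
-28 8 x [-12.8 -10.2   4.4] y [18.3 19.2 22. ]
-20 6 x [-13.1  -9.4  -4. ] y [-7.5 19.2 21.6]
28 1 x [-38.7 -38.7 -38.7] y [-1.4 -1.4 -1.4]
36 60 x [-50.2 -40.4 -24.7] y [-5.7  2.5 10.1]
44 13 x [-54.1 -31.5 -19.9] y [-4.9  0.9 10.7]
```

```bash
python3 - <<'E'
from h import *
np.set_printoptions(precision=1,suppress=True)
Rv=np.array([[-0.115,0.993,-0.001],[0.993,0.115,0.008],[0.008,0,-1.0]])
Rt=np.array([[-0.111,0.993,0.033],[0.951,0.116,-0.286],[-0.288,-0.0,-0.958]])
for f,p,R0 in [('1',(607.3,-7.9,105.4),Rv),('2',(598.9,61.8,102.8),Rv),('3',(611.2,-39.1,175.6),Rt)]:
 for c in ['scene','top']:
  if c=='top' : continue
  W=cloud(c,np.load(c+f+'.npy')); q=(W.reshape(-1,3)-np.array(p))@R0
  q=q[(abs(q[:,0])<50)&(abs(q[:,1])<110)&(q[:,2]>-140)&(q[:,2]<45)]
  print(c,f,len(q))
  for s in range(-140,50,8):
    a=q[(q[:,2]>=s)&(q[:,2]<s+8)]
    if len(a)>1: print(s,len(a),'x',np.percentile(a[:,0],[5,50,95]),'y',np.percentile(a[:,1],[5,50,95]))
E
```

```text
scene 1 1441
-140 216 x [-25.1   3.4  26.1] y [12.  62.6 90.1]
-132 391 x [-27.3   1.4  31.9] y [-32.8  66.9  90.6]
-124 105 x [-29.    0.9  32.5] y [19.6 88.2 91.6]
-116 228 x [-33.    6.2  33.6] y [-29.8  21.7  87.2]
-108 147 x [-32.   20.   34.6] y [-70.2  30.7  84.3]
-100 83 x [-31.    6.3  34.2] y [-25.8  81.5  84.2]
-92 32 x [-27.8   5.3  33.3] y [-18.1  80.9  82.8]
-52 3 x [-49.9 -49.8 -49.6] y [ 9.8 10.2 11.4]
-20 7 x [-15.    1.1   9.9] y [12.7 13.8 16.2]
-12 23 x [-25.  -12.    3.2] y [ 6.2  9.8 12. ]
-4 30 x [-16.2   5.8  13.8] y [ 2.   8.3 11.3]
4 47 x [-6.4 15.9 25.7] y [-4.5  7.  11.8]
12 47 x [ 6.6 28.  37.2] y [-7.3  5.7 10.6]
20 45 x [16.8 38.3 46.4] y [-4.7  7.5 10.9]
28 27 x [24.8 39.3 49.2] y [-3.6  8.  11.6]
36 9 x [35.8 42.7 48.1] y [ 7.9  9.6 10.7]
scene 2 1420
-140 273 x [-27.6  -0.8  25.7] y [11.5 64.3 88.7]
-132 308 x [-30.2  -1.1  27.9] y [14.5 68.5 90.2]
-124 106 x [-31.7  -5.2  27. ] y [18.9 86.7 89.4]
-116 234 x [-34.5   3.8  32.5] y [-28.4  20.1  86.3]
-108 138 x [-32.8   5.3  32.4] y [-67.   31.5  83.8]
-100 78 x [-33.7   3.1  32.2] y [-25.3  80.7  83.
[... 778 characters left out ...]
-11.1  32. ] y [-51.3  28.8  86.9]
-108 137 x [-35.4 -25.3  29.5] y [-73.7  78.   82.8]
-100 103 x [-35.1  -7.9  30.3] y [-73.3  80.4  83.4]
-92 21 x [-34.1  -2.6  32.7] y [77.9 80.  81.3]
-84 14 x [-8.   0.7  8.2] y [-25.  -23.7 -20.8]
-76 11 x [-8.   0.1  9.3] y [-25.8 -24.8 -23.4]
-44 6 x [-10.9  -3.1   4.3] y [28.7 30.1 31.2]
-36 24 x [-12.2  -1.6   8.9] y [25.9 28.  30.9]
-28 52 x [-47.  -34.9   4. ] y [-6.2  3.6 29. ]
-20 65 x [-47.3 -26.4   8.1] y [ 1.1  8.8 25.9]
-12 48 x [-47.7 -23.7  21.4] y [ 0.9  8.7 13.8]
-4 79 x [-30.3  24.   42.3] y [-6.6  5.5 11.9]
4 66 x [-3.6 31.7 47.9] y [-4.   8.2 12.3]
12 33 x [11.5 32.5 48.7] y [ 6.8  9.7 12.9]
20 5 x [42.6 45.2 49.3] y [ 7.2  9.3 10.6]
```

```bash
python3 - <<'E'
from h import *
o=ctrl.get_obs(); print(np.round(o['tcp_pos'],1),o['t'])
PIV2=PIV+LX*3
for s in (240,):
  p,Rt=grip_pose(0,s=s,deep=35,piv=PIV2); print(p); row(p,Rt)
E
```

```text
[607.8 -18.6 237.7] 12.8
[611.31751748 -45.37821618 140.73672539]
shift cm [ 0.2   0.06 10.07] turn [-0.002 -0.008  0.001]
```

>>> carry_out(
  steps="-0.3 0 0.15 0 0 0 0; -0.3 0 0.15 0 0 0 0; -0.3 0 0.15 1 0 0 0; -0.3 0.1 0.15 3 0 0 0; -0.3 0.1 0.15 5 0 0 0",
)

```text
t: 13.3
tcp_pos: [610.6, -32.0, 188.3]
ee_rot: [[-0.111, 0.993, 0.031], [0.951, 0.116, -0.286], [-0.287, -0.002, -0.958]]
wrist_force: [0.9, -0.1, -0.9]
width: 0.649
```

>>> carry_out(
  steps="-0.3 0 0 1.5 0 0 0; -0.3 0 0 3 0 0 0; -0.3 0 0 4 0 0 0; -0.3 0 0 5 0 0 0; -0.3 0 0 5 0 0 0",
)

```text
t: 13.8
tcp_pos: [611.7, -46.6, 139.1]
ee_rot: [[-0.112, 0.993, 0.029], [0.951, 0.115, -0.286], [-0.287, -0.004, -0.958]]
wrist_force: [1.0, 0.8, 0.3]
width: 0.653
```

```bash
python3 - <<'E'
from h import *
np.set_printoptions(precision=1,suppress=True)
o=ctrl.get_obs(); p=np.array(o['tcp_pos']);R0=np.array(o['ee_rot']); print(p,o['t'],o['wrist_force'],o['width'])
for c,(r,q) in dict(scene=(160,270),top=(170,220)).items():
  im,d=vision.camera(c); np.save(c+'6.npy',d); z=cv2.resize(im[r:r+120,q:q+160],None,fx=5,fy=5,interpolation=cv2.INTER_CUBIC)
  save('10'+c,cv2.convertScaleAbs(z,alpha=1.7,beta=20))
E
```

```text
[611.7 -46.6 139.1] 13.8 [1.  0.8 0.3] 0.6526524899685165
```

View pics/10scene.png

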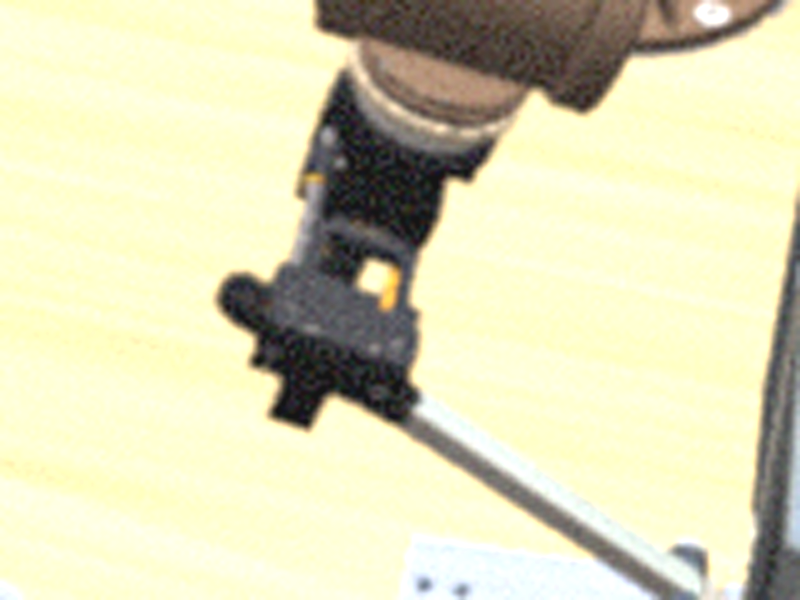

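View pics/10top.png

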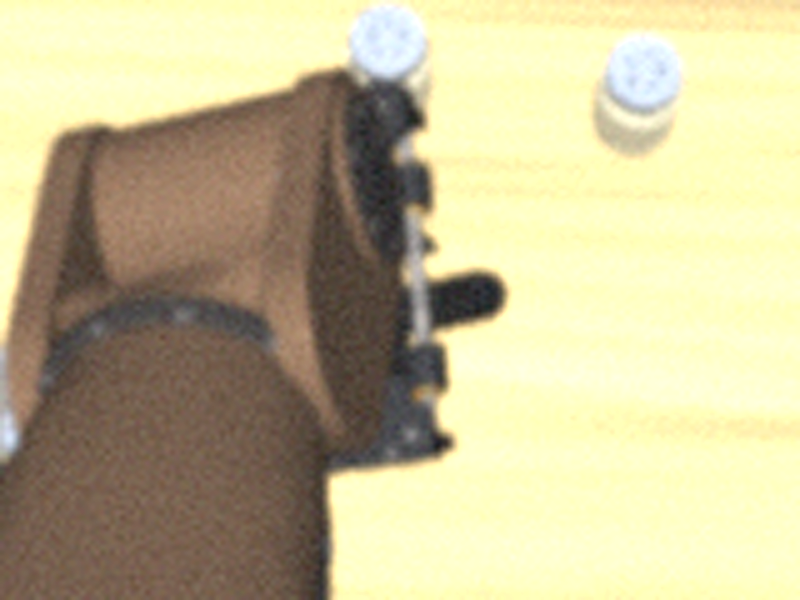

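>>> carry_out(
  steps="1 0 0 0 0 0 0; 1 0 0 0 0 0 0; 1 0 0 0 0 0 0; 1 0 0 0 0 0 0; 1 0 0 0 0 0 0",
  squeeze=55,
)

```text
t: 14.4
tcp_pos: [612.2, -46.3, 140.7]
ee_rot: [[-0.111, 0.993, 0.031], [0.951, 0.116, -0.286], [-0.287, -0.002, -0.958]]
wrist_force: [-1.9, -0.8, 1.4]
width: 0.285
```

>>> carry_out(
  steps="1 0 0 0 0 0 0; 1 0 0 0 0 0 0; 1 0 0 0 0 0 0; 1 0 0 0 0 0 0; 1 0 0 0 0 0 0",
)

```text
t: 14.9
tcp_pos: [612.2, -46.2, 140.6]
ee_rot: [[-0.111, 0.993, 0.031], [0.951, 0.116, -0.286], [-0.287, -0.002, -0.958]]
wrist_force: [-1.5, -0.9, 0.7]
width: 0.264
```

```bash
python3 - <<'E'
from h import *
np.set_printoptions(precision=2,suppress=True)
o=ctrl.get_obs(); print(np.round(o['tcp_pos'],1), o['t'],o['wrist_force'],o['wrist_torque'],o['width']*95)
R0=np.array(o['ee_rot']);p0=np.array(o['tcp_pos']); ax=R0[:,1]
for l in [.06,.12,.2,.25,.3,.35,.4,.45]:
  Q=R.from_rotvec(ax*l).as_matrix(); print(l,end=' ');P=PIV+3*LX;row(P+Q@(p0-P),Q@R0,o)
im,d=vision.camera('scene'); z=cv2.resize(im[160:400,270:590],None,fx=2.5,fy=2.5); save('11',z); np.save('scene7.npy',d)
E
```

```text
[612.2 -46.2 140.6] 14.9 [-1.51 -0.89  0.71] [-0.02  0.32 -0.07] 25.08381563942042
0.06 shift cm [-0.23  0.    1.38] turn [ 0.    0.06 -0.  ]
0.12 shift cm [-0.37  0.    2.77] turn [-0.    0.12  0.  ]
0.2 shift cm [-0.44 -0.    4.63] turn [-0.   0.2  0. ]
0.25 shift cm [-0.4  -0.    5.79] turn [0.   0.25 0.  ]
0.3 shift cm [-0.31 -0.    6.95] turn [-0.   0.3  0. ]
0.35 shift cm [-0.16 -0.    8.1 ] turn [ 0.    0.35 -0.  ]
0.4 shift cm [ 0.05 -0.    9.25] turn [-0.   0.4  0. ]
0.45 shift cm [ 0.32 -0.   10.38] turn [0.   0.45 0.  ]
```

View pics/11.png

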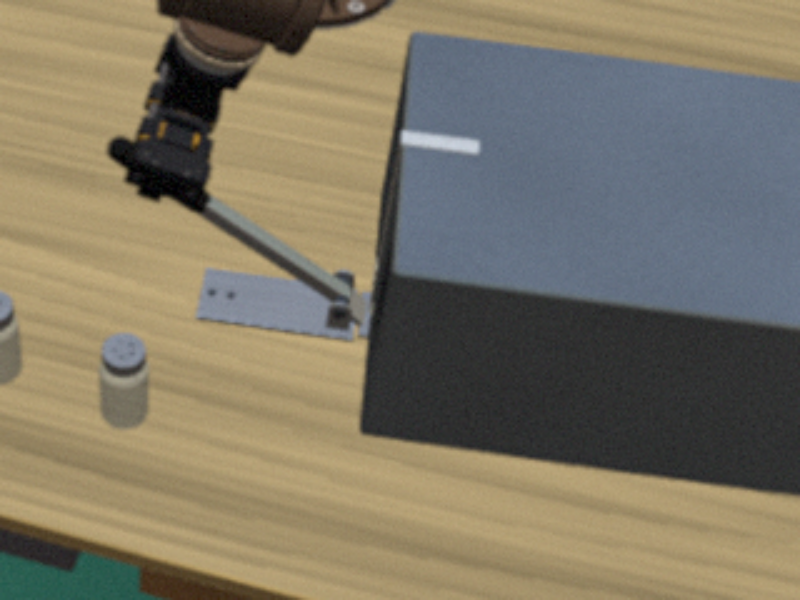

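>>> carry_out(
  steps="1 -0.15 0 0.9 0 0.04 0; 1 -0.27 0 1.85 0 0.08 0; 1 -0.37 0 2.8 0 0.12 0; 1 -0.42 0 3.7 0 0.16 0; 1 -0.44 0 4.6 0 0.2 0",
)

```text
t: 15.45
tcp_pos: [614.5, -63.3, 98.7]
ee_rot: [[-0.115, 0.993, 0.01], [0.989, 0.116, -0.089], [-0.09, -0.001, -0.996]]
wrist_force: [-4.3, 6.1, 11.1]
width: 0.264
```

```bash
python3 - <<'E'
from h import *
np.set_printoptions(precision=2,suppress=True)
o=ctrl.get_obs(); print(np.round(o['tcp_pos'],1), o['t'],o['wrist_force'],o['wrist_torque'],o['width']*95)
R0=np.array(o['ee_rot']);p0=np.array(o['tcp_pos']); ax=R0[:,1]
for l in [.05,.1,.15,.2,.25]:
  Q=R.from_rotvec(ax*l).as_matrix(); print(l,end=' ');P=PIV+3*LX;row(P+Q@(p0-P),Q@R0,o)
im,d=vision.camera('scene'); z=cv2.resize(im[160:400,270:590],None,fx=2.5,fy=2.5); save('12',z); np.save('scene8.npy',d)
E
```

```text
[614.5 -63.3  98.7] 15.45 [-4.34  6.06 11.12] [0.63 0.71 0.12] 25.081226159450704
0.05 shift cm [-0.2  -0.    1.15] turn [0.   0.05 0.  ]
0.1 shift cm [-0.35 -0.    2.3 ] turn [-0.   0.1  0. ]
0.15 shift cm [-0.44 -0.    3.46] turn [-0.    0.15  0.  ]
0.2 shift cm [-0.47 -0.    4.62] turn [ 0.   0.2 -0. ]
0.25 shift cm [-0.44  0.    5.79] turn [ 0.    0.25 -0.  ]
```

View pics/12.png

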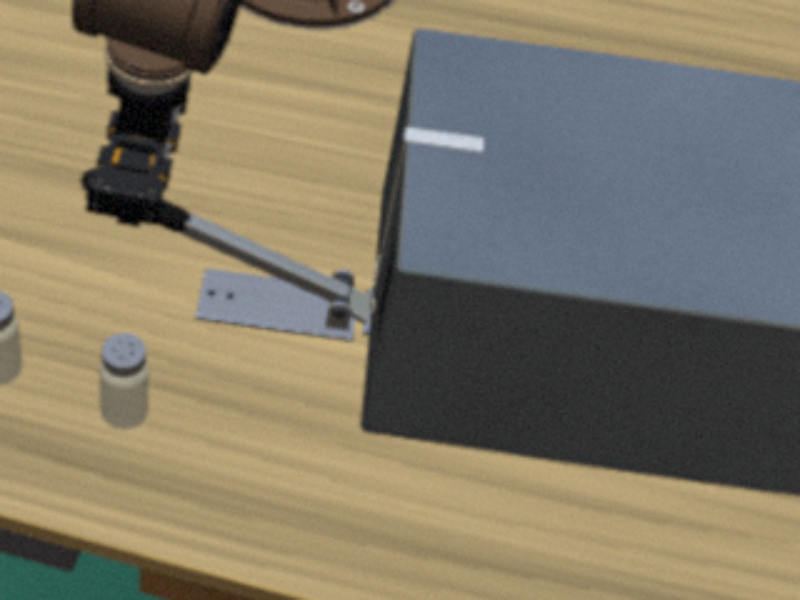

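>>> carry_out(
  steps="1 -0.1 0.05 1.2 0 0.05 0; 1 -0.2 0.1 2.4 0 0.1 0; 1 -0.25 0.1 3.6 0 0.15 0; 1 -0.25 0.1 4.8 0 0.2 0; 1 -0.2 0.1 5.8 0 0.24 0",
)

```text
t: 16.0
tcp_pos: [617.2, -72.8, 41.1]
ee_rot: [[-0.114, 0.993, -0.015], [0.982, 0.115, 0.15], [0.151, 0.002, -0.989]]
wrist_force: [-3.5, -9.0, 16.6]
width: 0.264
```

```bash
python3 - <<'E'
from h import *
np.set_printoptions(precision=2,suppress=True)
o=ctrl.get_obs(); print(np.round(o['tcp_pos'],1), o['t'],o['wrist_force'],o['wrist_torque'],o['width']*95)
p=np.array(o['tcp_pos'])-32*np.array(o['ee_rot'])[:,2]; print('grip pt',p, 'elev',np.arctan2(p[2]-32,np.hypot(*(p-PIV-3*LX)[:2])), 'lever',np.arctan2(139,195)-np.arctan2(p[2]-32,np.hypot(*(p-PIV-3*LX)[:2])))
for c in ['scene','top']:
  im,d=vision.camera(c); z=cv2.resize(im[160:400,270:590] if c=='scene' else im[120:360,0:640],None,fx=2.5 if c=='scene' else 1.25,fy=2.5 if c=='scene' else 1.25); save('13'+c,z); np.save(c+'9.npy',d)
  W=cloud(c,d); m=(W[...,2]>235)&(W[...,2]<310)&(W[...,0]>455)&(W[...,0]<680)&(W[...,1]>210)&(W[...,1]<620); q=W[m]
  for _ in range(3):
    A=np.c_[q[:,:2],np.ones(len(q))]; k=np.linalg.lstsq(A,q[:,2],rcond=None)[0]; q=q[abs(q[:,2]-A@k)<6]
  print(c,len(q),k,'tilt rise over 405:',405*np.hypot(k[0],k[1]))
E
```

```text
[617.2 -72.8  41.1] 16.0 [-3.46 -8.97 16.57] [-1.2   0.84  0.61] 25.066047913291545
grip pt [617.74 -77.61  72.78] elev 0.16999094804144416 lever 0.4492876644600166
scene 12039 [  0.01  -0.05 286.02] tilt rise over 405: 22.03229277073281
top 15311 [  0.01  -0.05 287.91] tilt rise over 405: 22.13949045480137
```

View pics/13scene.png

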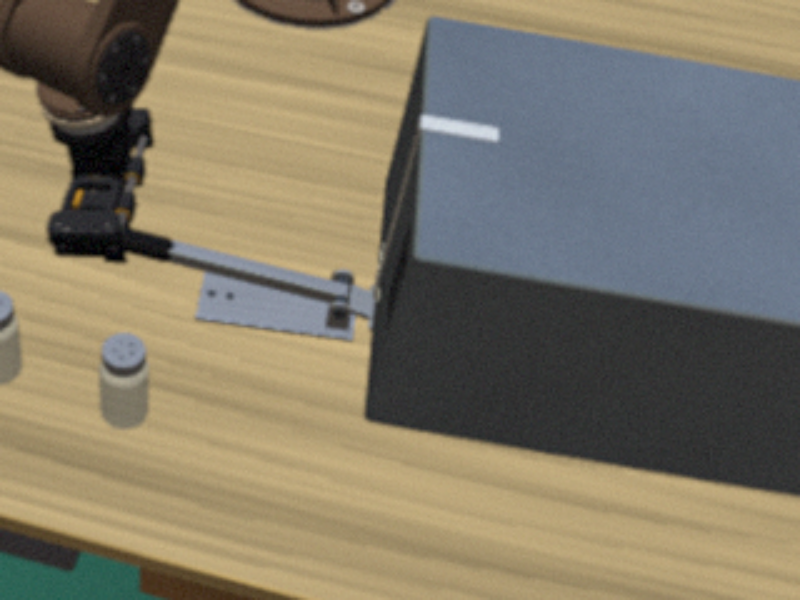

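View pics/13top.png

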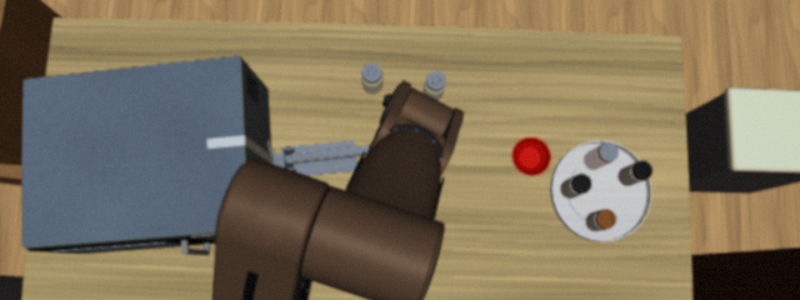

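>>> carry_out(
  steps="1 -0.05 0 0 0 0 0; 1 -0.1 0 0 0 0 0; 1 -0.1 0 0 0 0 0; 1 -0.1 0 0 0 0 0; 1 -0.1 0 0 0 0 0",
)

```text
t: 16.6
tcp_pos: [617.1, -73.0, 41.1]
ee_rot: [[-0.114, 0.993, -0.017], [0.982, 0.115, 0.152], [0.153, 0.001, -0.988]]
wrist_force: [-3.1, 6.9, 11.3]
width: 0.264
```

```bash
python3 - <<'E'
from h import *
np.set_printoptions(precision=3,suppress=True)
o=ctrl.get_obs(); print(np.round(o['tcp_pos'],1), o['t'],o['wrist_force'],o['wrist_torque'],o['width']*95,np.abs(o['joint_velocities']).max())
p=np.array(o['tcp_pos'])-32*np.array(o['ee_rot'])[:,2]; print('lever',np.arctan2(139,195)-np.arctan2(p[2]-32,np.hypot(*(p-PIV-3*LX)[:2])))
for c in ['scene','top']:
  im,d=vision.camera(c)
  W=cloud(c,d); m=(W[...,2]>235)&(W[...,2]<310)&(W[...,0]>455)&(W[...,0]<680)&(W[...,1]>210)&(W[...,1]<620); q=W[m]
  for _ in range(3):
    A=np.c_[q[:,:2],np.ones(len(q))]; k=np.linalg.lstsq(A,q[:,2],rcond=None)[0]; q=q[abs(q[:,2]-A@k)<6]
  print(c,'rise over 405:',405*np.hypot(k[0],k[1]))
  h=W[...,2]-(W[...,0]*k[0]+W[...,1]*k[1]+k[2])
  m=(abs(h)<8)&(W[...,0]>360)&(W[...,0]<800)&(W[...,1]>140)&(W[...,1]<680); m=cv2.erode(m.astype(np.uint8),np.ones((3,3))); n,l,s,_=cv2.connectedComponentsWithStats(m); m=l==1+np.argmax(s[1:,4])
  r=cv2.minAreaRect(W[m][:,:2].astype(np.float32)); print('top rect',r)
  a=(W[...,1]>170)&(W[...,1]<650)&(W[...,0]>350)&(W[...,0]<780)&(h>15); print('arm pts over oven',a.sum(), 'min height', h[a].min() if a.any() else None)
  for n,z in [('turntable',0),('jar_a',0),('dish',0),('pivot',32)]:
    print(n,[at_z(c,x['at'],z)[:2].round(0) for x in vision.spot_point(c,n)[:2] if x['score']>.5])
E
```

```text
[617.1 -73.   41.1] 16.6 [-3.107  6.929 11.271] [1.242 0.832 0.43 ] 25.090959116883713 0.001978100067652414
lever 0.4498180884787012
scene rise over 405: 22.09742592494014
top rect ((561.1635131835938, 420.41839599609375), (329.0625, 433.5174255371094), 6.531578063964844)
arm pts over oven 0 min height None
turntable []
jar_a [array([772., -12.]), array([ 761., -159.])]
dish [array([ 608., -380.])]
pivot [array([593., 157.])]
top rise over 405: 21.811776444050658
top rect ((557.6779174804688, 420.17626953125), (327.75994873046875, 437.70599365234375), 6.408280372619629)
arm pts over oven 0 min height None
turntable [array([ 544., -531.])]
jar_a [array([ 761., -163.]), array([771., -22.])]
dish [array([ 613., -386.])]
pivot [array([583., 160.])]
```

```bash
python3 - <<'E'
from h import *
print(ctrl.finish_job()); o=ctrl.get_obs(); print(o['t'],o['tcp_pos'],o['wrist_force'],o['width'])
E
```

```text
the job is handed in; nothing more can be done
None
the job is handed in; nothing more can be done
```

I slid the lifter's toe under the tape mark, pressed the handle down, and handed the job in while still gripping it. That was at about 16.7 s of the 46 s allowed. No verdict was reported.

**Last checks**
- **Lift:** the oven top showed a 22 mm rise on the marked side in both cameras. I put the feet at about 20 mm clear, with the lever at about 0.45 rad.
- **Toe:** I worked out the nose at about 28–31 mm in from the panel and within a few millimetres of the mark. It was under the oven by then, so this rests on the arm's pose and the lifter's given sizes.
- **Oven position:** its top shifted 14 mm, which is what the tilt alone accounts for, so the base stayed put to within the measuring error.
- **Bystanders:** the jars, dish and turntable were found within about 10 mm of their starting positions, which is the spread of the network readings. The scene camera missed the turntable in the last look, but the top camera found it.
- **Hold:** the arm was still, with the grip closed at 25 mm on the handle and about 11 N of wrist load upward.

**What went wrong or disagreed**
- **Fingertip offset:** depth images showed the fingertips about 35 mm further back along the tool than the stated TCP geometry.
- **Grasps affected:** the first grasp of the tube therefore held only its top edge, which was enough to move the lifter. The first try at the hand grip closed empty on top of it and pushed the handle down about 0.05 rad. I backed off, corrected for the offset and took hold properly.
- **Sideways force:** the force along the handle swung from -9 to +7 N with a 0.2 mm shift, so the hold is stiff.
- **Not measured:** I had no direct reading of the force between lifter and oven, or of how flat the plate lay. The plate looked flat in the pictures.

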